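# Load the tube mixer cradle and lock the hold-down bar

## Task

Stand every purple-capped tube from the blue rack in the slots of the white mixer cradle, one to a slot, leaving the light-blue-capped tubes in the rack. Then put the hold-down bar of the right size over the cradle's post, down on its shoulder and across the tubes (its hub must end just under the post's cross hole without covering it), leaving the other two bars where they lie. Finally push the hitch pin fully home through the cross hole and swing its sprung loop down over the end of the post until it snaps shut.

Things in the scene. Friction and masses are not known exactly. Their poses are not given: they have to be found in the camera images.
- cradle: Fixed white mixer cradle on the bench: a block 60 (x) x 250 (y) x 50 mm high with four square tube slots in a row along its y axis, at its middle an aluminium pedestal 40 x 40 mm up to a shoulder 105 mm above the bench, and on that a steel post 24 x 24 mm whose top is 190 mm above the bench. Origin: centre of the underside; z up. A purple stripe marks its -x face, which faces the robot more or less.
- rack: Fixed blue tube rack, 120 (x) x 150 (y) x 42 mm high, two places along x by three along y. Origin: centre of the underside, z up.
- slot1 (a point): Mouth centre of a tube slot: 19 x 19 mm, 44 mm deep (floor 6 mm above the bench), mouth 50 mm above the bench. At cradle y = -98 mm. Axes as the cradle.
- slot2 (a point): As slot1, at cradle y = -62 mm.
- slot3 (a point): As slot1, at cradle y = +62 mm.
- slot4 (a point): As slot1, at cradle y = +98 mm.
- cross_hole (a point): Centre of the cross hole through the post, 168 mm above the bench. The hole runs level along this frame's x (the cradle's x), is 24 mm long, 11 mm wide (y) and 17.5 mm high (z), open at both ends. Post top is 22 mm above this point.
- bar_b_hub (a point): One of three look-alike aluminium hold-down bars with purple bands, loose on the bench, hub up: 222 mm long along its own y, 30 mm wide (x), 12 mm thick, with a square hub at the middle, 36 x 36 mm outside with a 28 x 28 mm bore straight through. This bar's hub is 48 mm high from the bar's underside. Point: on the hub axis, half-way up the hub (24 mm above the underside); z up. About 0.14 to 0.28 kg.
- bar_a_hub (a point): As bar_b, but the hub is 28 mm high; point half-way up (14 mm above the underside).
- bar_c_hub (a point): As bar_b, but the hub is 68 mm high; point half-way up (34 mm above the underside).
- pin_grip (a point): Hitch pin, lying level on the bench: red tab 54 long (x) x 16 wide (y) x 20 mm high, then a dark head 12 long x 34 wide x 20 mm high, then a flat steel shank 50 mm long, 8.5 wide (y) and 15 mm high (z), its last 14 mm tapered. 0.1 kg in all. Point: middle of the red tab, on the pin's axis, 10 mm above the underside; x points along the pin to the shank tip, z up. From this point the head's front face is 42 mm, the shank's tip 92 mm along +x.
- pin_shank (a point): Point on the pin's axis 12 mm past the head's front face (54 mm from pin_grip along +x); with the head against the post it lies at the middle of the cross hole. Axes as pin_grip.
- loop_bar (a point): Middle of the far cross bar of the pin's brass loop. The loop is a U of 5 mm rod, 45 mm wide over all, hinged on the head about an axis along the pin's y, 36 mm ahead of pin_grip and 6 mm above the axis; the bar is 56 mm from the hinge. Turns with the loop.
- loop (a joint): Angle of the loop in rad: 0 = open, standing 50 degrees up from the shank direction and leaning towards the tip; it grows as the bar is pushed forward and down; 0.87 = shut, parallel to the shank, bar past the shank's tip. An over-centre spring holds it at either end (about 1 N at the bar) and snaps it over past about 0.44.
- tube1_mid (a point): Purple-capped tube, standing in the blue rack (may be absent): body 16 mm dia with a round bottom, cap 20 mm dia and 27 mm high at the top, 95 mm tall in all, 20 g. Point: centre, half-way up (47.5 mm above its bottom). The rack's floor is 6 mm above the bench, its top 42 mm; its places are 66 mm apart in rack x and 46 mm in y.
- tube2_mid (a point): Purple-capped tube, standing in the blue rack (may be absent): body 16 mm dia with a round bottom, cap 20 mm dia and 27 mm high at the top, 95 mm tall in all, 20 g. Point: centre, half-way up (47.5 mm above its bottom). The rack's floor is 6 mm above the bench, its top 42 mm; its places are 66 mm apart in rack x and 46 mm in y.
- tube3_mid (a point): Purple-capped tube, standing in the blue rack (may be absent): body 16 mm dia with a round bottom, cap 20 mm dia and 27 mm high at the top, 95 mm tall in all, 20 g. Point: centre, half-way up (47.5 mm above its bottom). The rack's floor is 6 mm above the bench, its top 42 mm; its places are 66 mm apart in rack x and 46 mm in y.
- tube4_mid (a point): Purple-capped tube, standing in the blue rack (may be absent): body 16 mm dia with a round bottom, cap 20 mm dia and 27 mm high at the top, 95 mm tall in all, 20 g. Point: centre, half-way up (47.5 mm above its bottom). The rack's floor is 6 mm above the bench, its top 42 mm; its places are 66 mm apart in rack x and 46 mm in y.
- blue1_mid (a point): Light-blue-capped tube in the rack, otherwise as the purple ones; stays there. Point: its centre.
- blue2_mid (a point): Light-blue-capped tube in the rack, otherwise as the purple ones; stays there. Point: its centre.

How it is judged:
On the way, in this order (a step that is already met when the one before it is completed fails the run):
1. all purple-capped tubes stand in cradle slots (((horizontal distance between tube1_mid and slot1 below 0.007 m and height (world z) of tube1_mid between 0.049 and 0.0575 m) or (horizontal distance between tube1_mid and slot2 below 0.007 m and height (world z) of tube1_mid between 0.049 and 0.0575 m) or (horizontal distance between tube1_mid and slot3 below 0.007 m and height (world z) of tube1_mid between 0.049 and 0.0575 m) or (horizontal distance between tube1_mid and slot4 below 0.007 m and height (world z) of tube1_mid between 0.049 and 0.0575 m)) and ((horizontal distance between tube2_mid and slot1 below 0.007 m and height (world z) of tube2_mid between 0.049 and 0.0575 m) or (horizontal distance between tube2_mid and slot2 below 0.007 m and height (world z) of tube2_mid between 0.049 and 0.0575 m) or (horizontal distance between tube2_mid and slot3 below 0.007 m and height (world z) of tube2_mid between 0.049 and 0.0575 m) or (horizontal distance between tube2_mid and slot4 below 0.007 m and height (world z) of tube2_mid between 0.049 and 0.0575 m)) and ((horizontal distance between tube3_mid and slot1 below 0.007 m and height (world z) of tube3_mid between 0.049 and 0.0575 m) or (horizontal distance between tube3_mid and slot2 below 0.007 m and height (world z) of tube3_mid between 0.049 and 0.0575 m) or (horizontal distance between tube3_mid and slot3 below 0.007 m and height (world z) of tube3_mid between 0.049 and 0.0575 m) or (horizontal distance between tube3_mid and slot4 below 0.007 m and height (world z) of tube3_mid between 0.049 and 0.0575 m)) and ((horizontal distance between tube4_mid and slot1 below 0.007 m and height (world z) of tube4_mid between 0.049 and 0.0575 m) or (horizontal distance between tube4_mid and slot2 below 0.007 m and height (world z) of tube4_mid between 0.049 and 0.0575 m) or (horizontal distance between tube4_mid and slot3 below 0.007 m and height (world z) of tube4_mid between 0.049 and 0.0575 m) or (horizontal distance between tube4_mid and slot4 below 0.007 m and height (world z) of tube4_mid between 0.049 and 0.0575 m))), for 0.2 s.
2. the right hold-down bar is down on the post's shoulder (horizontal distance between bar_b_hub and cross_hole below 0.006 m and z of bar_b_hub in the frame of cradle between 0.125 and 0.133 m and angle between the y axis of bar_b_hub and the y axis of cradle, either way round below 0.2 rad and angle between bar_b_hub's own z axis and vertical below 0.08 rad), for 0.2 s.
3. the hitch pin is home in the cross hole, its loop still open (distance between pin_shank and cross_hole below 0.0075 m and angle between the x axis of pin_shank and the x axis of cross_hole, either way round below 0.25 rad and value of joint loop below 0.5 rad), for 0.2 s.
4. the loop is shut over the post's end (distance between pin_shank and cross_hole below 0.012 m and angle between the x axis of pin_shank and the x axis of cross_hole, either way round below 0.25 rad and value of joint loop above 0.76 rad), for 0.2 s.
At the end, for the whole second after the job is handed in: Each purple tube stands bottomed in a slot (7 mm); the bar with the 48 mm hub lies level on the shoulder (6 mm, 0.2 rad, height 4 mm); the pin is home in the cross hole (mid-shank point within 12 mm of its centre); the loop is shut (above 0.76 rad); all at rest (all of step 1 and all of step 2 and all of step 4 and linear speed of each of bar_b, pin below 0.02 m/s); the robot touches nothing.
It fails at once if other bar a disturbed by more than 60 mm (distance of bar_a_hub from where it was at the start of the episode above 0.06 m).
It fails at once if other bar c disturbed by more than 60 mm (distance of bar_c_hub from where it was at the start of the episode above 0.06 m).
It fails at once if light-blue tube 1 taken from the rack (distance of blue1_mid from where it was at the start of the episode above 0.03 m).
It fails at once if light-blue tube 2 taken from the rack (distance of blue2_mid from where it was at the start of the episode above 0.03 m).
Of tube1, tube2, tube3, tube4 only 3 to 4 are there at a start; the rules pass over those that are not, and their reading is None.
At some moment in a run one of bar_b may be knocked a few centimetres aside while the robot is not near it.
It also fails if it takes over 210 s, if anything falls off the work surface, if the arm or the gripper's body presses on something with over 40 N, if the wrist force passes 120 N, or if a joint passes its speed limit or range.

## Robot

A 6-joint arm with a two-finger parallel gripper is mounted at the origin on the work surface. World frame = base frame: x ahead of the robot, y to its left, z up, the work surface at z = 0. Lengths are in m, angles in rad, forces in N, time in s.
With the tool pointing down it reaches from about 0.275 to 0.85 m from the base axis. Payload 19 kg.
Tool frame: the origin (TCP) lies between the finger pads; the fingertips stand 8 mm ahead of it and the grasp point (between the pads) lies 11 mm behind it (r.finger_overhang is the distance from the TCP to the fingertips, in m); z points along the fingers, y is the line along which they close (so a half turn about z gives the same grasp; the last joint's range is limited). The gripper opens to 85 mm and grips with 20 to 120 N. Pads are 22 mm wide; open, the fingers measure 114 mm over their backs; the gripper's body (76 mm by 85 mm) begins 54 mm behind the grasp point. The pads swing forward as they close: fully open they stand 13 mm farther back than shut.
Start: joints at [-1.266, 0.15, 1.437, -0, 1.554, -0.134], TCP at [0.244, -0.521, 0.239] pointing down, gripper open.
Joint ranges: [-2.8, 2.8], [-0.68, 2.1], [0.12, 2.68], [-1.39, 4.53], [0.16, 2.79], [-2.81, 2.81]. Speed limits (rad/s): [1.89, 1.89, 2.22, 3.01, 3.01, 3.01].

## Interface

Orientations are given as a unit quaternion [x, y, z, w].
In Python, from bench import r, optics gives the robot as it stands.
- The arm moves only by the tool arm_command, never from a script. Its argument "commands" is a list of rows, each an object of numbers: "gripper": the closure, from 0 (fully open) to 1 (shut); "tx", "ty", "tz": the shift along the tool's x, y, z in m; "yaw": the turn about the tool's z in rad. A call has exactly 8 rows; each row shifts and turns the commanded pose from where the row before left it, along the tool's axes as they then stand; what a row does not reach is not made up. A row lasts 1/8 s, in which the tool goes at most 62.5 mm and 10.7 degrees, less where a joint would pass 70% of its speed; a pose out of reach is approached as far as the arm can. A call is refused whole if a number of a shift passes 0.0625 or a number of a turn 0.188, either way. A call with a gripper value outside its range is refused whole. The fingers move at their own pace and stop on an object; "squeeze" is the grip in N (left out, the last holds). Time passes only in rows, so rows that do not move let the fingers close, or fill a call up. It gives the time, the measured TCP pose, the force, the opening and the grip force at its end, in the units of the state.
- r.get_obs(): the state, without advancing time (a new reading comes with each control period).
- optics.camera(name): name is "scene" or "side" or "wrist"; returns a dict with "frame" (384x512x3 uint8, blue, green, red), "depth" (384x512 float32, m along the optical axis (not along the pixel's ray), 0 where there is no reading), "vfov" (degrees; the focal length in pixels is half the picture's height over the tangent of half this angle, whatever the lens; pixels are square), "cx", "cy" (the principal point, pixels), "origin" and "attitude" of the camera in the world. Camera axes: x right, y down, z forward; pixel columns grow to the right and rows downward; lengths in m; the calibration is good to about 2 mm. A picture is of the moment at which its call begins.
- r.hand_in(): hands the job in; it is judged then, once.
The state is a dict: "time_s": time; "joint_pos": joint angles; "qvel": joint speeds; "joint_torque": joint torques, N m; "position": TCP position; "ee_rot": TCP orientation; "contact_force": force on the tool from outside, world axes, zero at the start; "ft_torque": the same for the moment, N m; "grip_width": opening from 0.0 (shut) to 1.0 (fully open); "finger_force": force on a finger pad.
Only numpy, scipy, OpenCV 4.12 (cv2) and the standard library are available. Lean on these libraries where they do the work, as an engineer would, in place of code of your own. Each camera call takes 0.05 s, during which the arm holds its last target. There are 200 camera calls.

## Working session

There is one attempt and no reset: what is moved stays moved. The work goes in short steps, Python scripts to look and compute and a tool call to move; the robot and the scene stay as the last step left them, time stands still between calls to the robot, and variables do not carry over. Pictures are saved under pics/ and viewed, at most 15 in all, crops included, and the job is handed in when it is done.

Besides the shell and the picture viewer there is one more tool, called after "Emit:" as name(argument=value, ...), one argument or row to a line, values as JSON. arm_command: Moves the arm, as the interface text tells. Its arguments: {"type":"object","properties":{"commands":{"type":"array","items":{"type":"object","properties":{"gripper":{"type":"number"},"tx":{"type":"number"},"ty":{"type":"number"},"tz":{"type":"number"},"yaw":{"type":"number"}}}},"squeeze":{"type":"number"}},"required":["commands"]}

```bash
mkdir -p pics; ls; cat > h.py <<'E'
import numpy as np, cv2
from bench import r, optics
from scipy.spatial.transform import Rotation as R
def cam(n):
    c=optics.camera(n); H=c["frame"].shape[0]; c["f"]=H/2/np.tan(np.radians(c["vfov"])/2)
    a=np.array(c["attitude"],float); c["R"]=R.from_quat(a).as_matrix() if a.size==4 else a.reshape(3,3)
    c["o"]=np.array(c["origin"]); return c
def ray(c,u,v):
    d=np.stack([(np.asarray(u,float)-c["cx"])/c["f"],(np.asarray(v,float)-c["cy"])/c["f"],np.ones_like(np.asarray(u,float))],-1)
    return d@c["R"].T
def onz(c,u,v,z):
    d=ray(c,u,v); return c["o"]+d*((z-c["o"][2])/d[...,2])[...,None]
def cloud(c):
    v,u=np.mgrid[:c["frame"].shape[0],:c["frame"].shape[1]]
    return c["o"]+ray(c,u,v)*c["depth"][...,None]
def proj(c,p):
    q=(np.asarray(p)-c["o"])@c["R"]; return np.stack([q[...,0]/q[...,2]*c["f"]+c["cx"],q[...,1]/q[...,2]*c["f"]+c["cy"]],-1)
E
python3 - <<'E'
from h import *
o=r.get_obs(); print(o)
for n in("scene","side"):
    c=cam(n); print(n,c["o"],c["attitude"],c["vfov"],c["cx"],c["cy"],c["depth"].max()); cv2.imwrite(f"pics/{n}0.png",cv2.resize(c["frame"],(768,576)))
E
```

```text
pics
{'time_s': 0.0, 'joint_pos': array([-1.26600409e+00,  1.50964496e-01,  1.43800596e+00,  6.71455800e-08,
        1.55381260e+00, -1.34019912e-01]), 'qvel': array([-2.34160998e-03, -9.15914593e-04,  8.46266717e-05,  7.70944152e-04,
       -6.32587621e-05, -3.80195597e-04]), 'joint_torque': array([-3.28952810e-04, -7.13054895e+01, -5.70865059e+01, -1.78158293e-04,
        9.08211165e-03,  1.62330917e-06]), 'position': array([ 0.24419791, -0.52031073,  0.23870019]), 'ee_rot': array([ 9.76026716e-01,  2.17649936e-01, -5.07265069e-05, -5.93032573e-04]), 'contact_force': array([-0.40921732, -0.97519955, -0.09455282]), 'ft_torque': array([-0.03111775,  0.0077685 ,  0.01494429]), 'finger_force': 0.0, 'grip_width': 0.9981335468865498}
scene [1.20371656 0.45730484 1.05649625] [ 0.4295881   0.83005649 -0.31755881 -0.16005212] 45.046953341783464 255.9792928072158 191.6150533564959 3.7930446
side [0.066877   0.57549452 0.90632943] [-0.29321201  0.88132909 -0.34961724  0.12269289] 47.07796984874909 257.28158055900786 191.1267632070614 2.9979193
```

View pics/scene0.png

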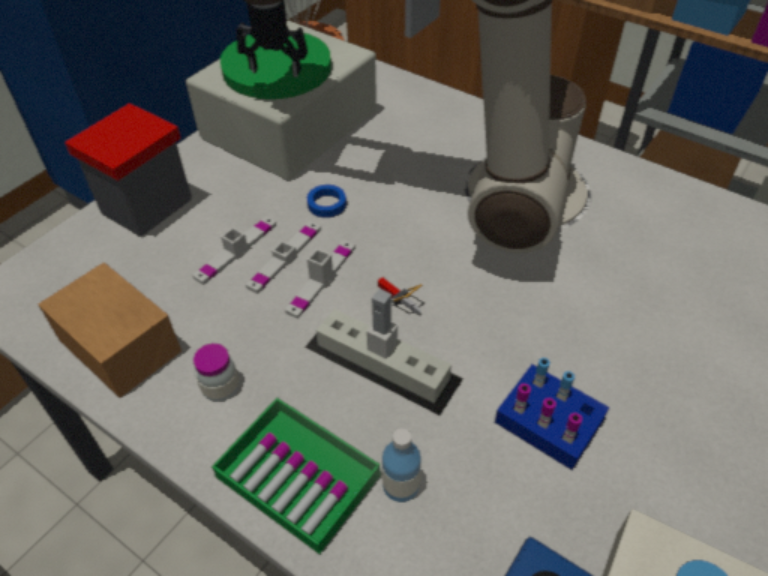

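View pics/side0.png

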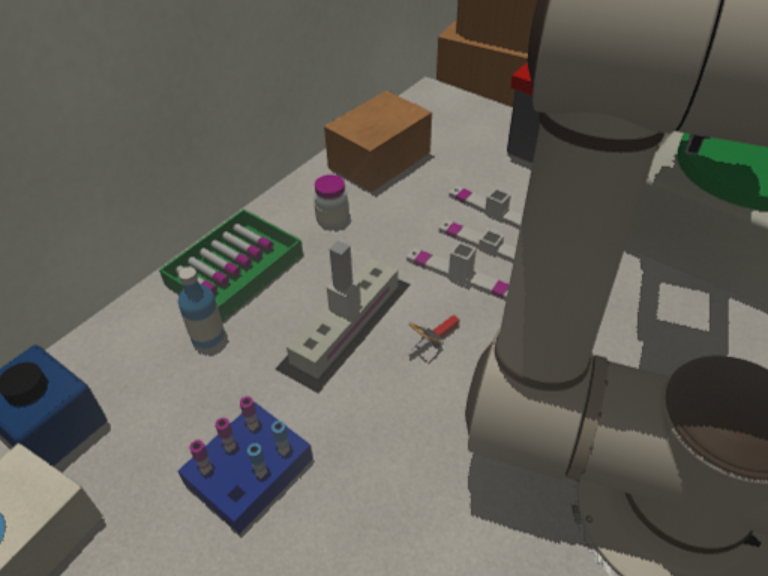

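The pictures show three purple caps in the rack (scene 524,393; 547,407; 573,424) and two light-blue ones. They also show the cradle post (381,310), the pin (395,290) and three bars (235,243; 284,255; 320,265).

```bash
cat > m.py <<'E'
from h import *
def rect(P): 
    (c,s,a)=cv2.minAreaRect((P[:,:2]*1000).astype(np.float32)); return np.round(c,1),np.round(s,1),round(a,1)
for n in("scene","side"):
    c=cam(n); X=cloud(c); hsv=cv2.cvtColor(c["frame"],cv2.COLOR_BGR2HSV); k=3/4*0+2/3
    print("==",n)
    P=X.reshape(-1,3); hs=hsv.reshape(-1,3)
    # table check
    def near(u,v,rad): 
        yy,xx=np.mgrid[:384,:512]; return ((xx-u*k)**2+(yy-v*k)**2<(rad*k)**2)
    post={"scene":(381,330),"side":(345,310)}[n]; m=near(*post,105).ravel()
    low=P[m&(P[:,2]<.01)]; print("table z",np.median(low[:,2]))
    post0=P[m&(P[:,2]>.18)&(P[:,2]<.2)]; print("post top",post0.mean(0),len(post0),rect(post0))
    t=P[m&(abs(P[:,2]-.05)<.004)]
    print("cradle top",rect(t),len(t), np.median(t[:,2]))
    # caps
    for nm,lo,hi in(("purple",135,172),("lblue",88,106)):
        mk=cv2.inRange(hsv,(lo,70,50),(hi,255,255)); nn,l,st,ce=cv2.connectedComponentsWithStats(mk)
        for i in range(1,nn):
            if st[i,4]>15:
                q=X[l==i]; print(nm,st[i,4],np.round(ce[i]/k,0),"med",np.round(np.median(q,0),3),"top",np.round(np.percentile(q[:,2],95),3),"xy@.0875",np.round(onz(c,*ce[i],.0875)[:2],4))
    mk=cv2.inRange(hsv,(0,150,60),(8,255,255)); nn,l,st,ce=cv2.connectedComponentsWithStats(mk)
    for i in range(1,nn):
        if st[i,4]>15: q=X[l==i]; print("red",st[i,4],np.round(ce[i]/k),np.round(np.median(q,0),4),rect(q))
E
python3 m.py
```

```text
== scene
table z -0.00018126503405879735
post top [0.59871744 0.0115     0.18802365] 103 (array([596.2,  10.8]), array([28.3, 25. ]), 1.8)
cradle top (array([537.5, -47.8]), array([191.2, 359.3]), 4.1) 1300 0.04950072243802739
purple 183 [761.  29.] med [-0.434  0.295  0.291] top 0.333 xy@.0875 [-0.8745  0.2524]
purple 57 [263. 226.] med [ 0.455 -0.408  0.012] top 0.016 xy@.0875 [ 0.5107 -0.3464]
purple 53 [308. 231.] med [ 0.412 -0.317  0.012] top 0.016 xy@.0875 [ 0.4689 -0.262 ]
purple 56 [342. 250.] med [ 0.416 -0.221  0.011] top 0.017 xy@.0875 [ 0.4729 -0.1716]
purple 67 [208. 270.] med [ 0.621 -0.413  0.012] top 0.016 xy@.0875 [ 0.6625 -0.35  ]
purple 65 [261. 279.] med [ 0.575 -0.307  0.012] top 0.015 xy@.0875 [ 0.6211 -0.2522]
purple 70 [299. 302.] med [ 0.578 -0.201  0.012] top 0.015 xy@.0875 [ 0.6242 -0.1538]
purple 420 [211. 359.] med [ 0.81  -0.194  0.089] top 0.093 xy@.0875 [ 0.8095 -0.1958]
purple 84 [523. 392.] med [0.567 0.273 0.096] top 0.102 xy@.0875 [0.5618 0.2722]
purple 92 [548. 406.] med [0.568 0.319 0.097] top 0.102 xy@.0875 [0.563  0.3181]
purple 93 [573. 421.]
[... 3279 characters left out ...]
5 [0.5616 0.3199]
purple 110 [198. 450.] med [0.558 0.367 0.098] top 0.103 xy@.0875 [0.5639 0.3655]
lblue 457 [196. 301.] med [0.76  0.19  0.107] top 0.133 xy@.0875 [0.7791 0.1778]
lblue 42 [206. 342.] med [0.752 0.198 0.013] top 0.019 xy@.0875 [0.6984 0.2274]
lblue 82 [279. 431.] med [0.489 0.28  0.1  ] top 0.103 xy@.0875 [0.4953 0.2762]
lblue 100 [255. 454.] med [0.491 0.326 0.099] top 0.102 xy@.0875 [0.4965 0.3223]
lblue 43 [  1. 527.] med [0.681 0.59  0.091] top 0.094 xy@.0875 [0.6833 0.5908]
red 202 [522.  79.] [ 0.6178 -0.6061  0.1935] (array([ 596.6, -576.9]), array([  44.2, 1400.1]), 26.2)
red 74 [445. 325.] [ 0.4428 -0.078   0.0202] (array([443.1, -78.2]), array([51.2, 13.9]), 81.3)
```

```bash
cat > m2.py <<'E'
from h import *
from m2h import rect
for n in("scene","side"):
    c=cam(n); X=cloud(c); P=X.reshape(-1,3); print("==",n)
    def box(x0,x1,y0,y1,z0,z1): return P[(P[:,0]>x0)&(P[:,0]<x1)&(P[:,1]>y0)&(P[:,1]<y1)&(P[:,2]>z0)&(P[:,2]<z1)]
    t=box(.52,.68,-.16,.18,.046,.053); print("cradle top",rect(t),len(t))
    t=box(.55,.65,-.05,.07,.101,.108); print("shoulder",rect(t),len(t))
    t=box(.55,.65,-.05,.07,.185,.195); print("post",rect(t),len(t))
    for nm,x,y in(("far",.538,-.41),("mid",.494,-.312),("near",.497,-.211)):
        q=box(x-.04,x+.04,y-.05,y+.05,.02,.1); zt=np.percentile(q[:,2],97); t=q[q[:,2]>zt-.005]; print(nm,"top",round(zt,4),rect(t),len(t))
        q=box(x-.06,x+.06,y-.14,y+.14,.008,.016); 
    q=box(.36,.52,-.14,-.0,.005,.08); print("pin all",q.min(0),q.max(0),len(q))
E
sed -n 2,3p m.py | cat <(echo "from h import *") - > m2h.py; python3 m2.py
python3 - <<'E'
from h import *
for n,u,v in(("scene",400,290),("side",440,330)):
    c=cam(n); u=int(u*2/3);v=int(v*2/3); f=c["frame"][v-40:v+40,u-53:u+53]; cv2.imwrite(f"pics/pin_{n}.png",cv2.resize(f,None,fx=5,fy=5,interpolation=cv2.INTER_CUBIC)); print(u-53,v-40)
a=cv2.imread("pics/pin_scene.png");b=cv2.imread("pics/pin_side.png"); cv2.imwrite("pics/pin.png",np.vstack([a[60:350],b[60:350]]))
E
```

```text
== scene
cradle top (array([597.9,   9.7]), array([ 64.7, 252.8]), 4.7) 1196
shoulder (array([597.3,  10.3]), array([42.8, 41.9]), 5.3) 101
post (array([597.5,  10.7]), array([26.7, 24.7]), 4.3) 86
far top 0.0503 (array([ 539.6, -415.3]), array([37.9, 36.9]), 87.8) 44
mid top 0.031 (array([ 495., -317.]), array([38.2, 37.8]), 4.1) 39
near top 0.0695 (array([ 498.8, -214.1]), array([38.8, 39.4]), 6.2) 61
pin all [ 0.36279606 -0.13955847  0.00502565] [ 4.90014361e-01 -1.37924319e-04  6.42785093e-02] 270
== side
cradle top (array([593.5,  13.1]), array([ 61.9, 252.3]), 4.3) 1225
shoulder (array([593.6,  13.3]), array([41.1, 41.7]), 3.5) 108
post (array([593.1,  14.1]), array([25.3, 26.2]), 0.5) 91
far top 0.0499 (array([ 535.2, -411.2]), array([37.3, 39.3]), 88.2) 51
mid top 0.0299 (array([ 491.3, -312.1]), array([38.4, 38.8]), 0.1) 61
near top 0.0695 (array([ 495. , -210.9]), array([36.6, 41.9]), 7.5) 70
pin all [ 0.36377699 -0.10643282  0.00508161] [ 0.47522951 -0.00130057  0.06317714] 333
213 153
240 180
```

View pics/pin.png

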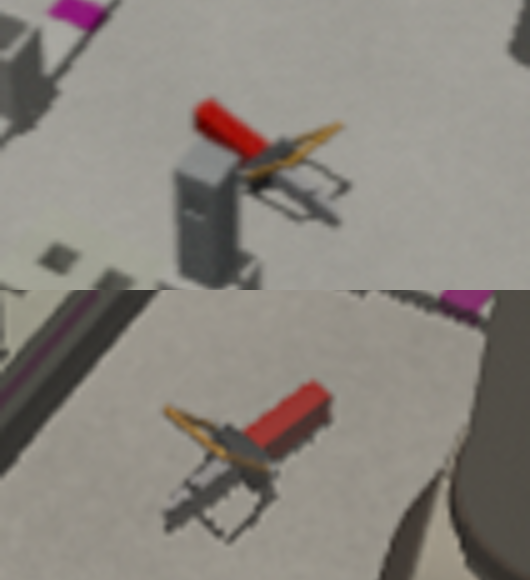

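The three bar hub tops read 50, 31 and 70 mm, so the far bar at (0.537, -0.413) is bar_b. The pin's tip points to about +y: tab in scene crop at (230,130), tip at (335,215). The cradle sits near (0.5955, 0.0117) with its x axis at about +4.5°. I'll go above the rack first.

Emit:
arm_command(
  commands=[
    {"tx":0.04,"ty":-0.039},
    {"tx":0.04,"ty":-0.039},
    {"tx":0.04,"ty":-0.039},
    {"tx":0.04,"ty":-0.039},
    {"tx":0.04,"ty":-0.039},
    {"tx":0.04,"ty":-0.039},
    {"tx":0.04,"ty":-0.039},
    {"tx":0.04,"ty":-0.039},
  ],
)

```text
validation failed for argument at $.co...
```

Emit:
arm_command(
  commands=[
    {"tx":0.04,"ty":-0.039},
    {"tx":0.04,"ty":-0.039},
    {"tx":0.04,"ty":-0.039},
    {"tx":0.04,"ty":-0.039},
    {"tx":0.04,"ty":-0.039},
    {"tx":0.04,"ty":-0.039},
    {"tx":0.04,"ty":-0.039},
    {"tx":0.04,"ty":-0.039},
  ],
)

```text
validation failed for argument at $.co...
```

Emit:
arm_command(
  commands=[
    {"yaw":-0.157,"gripper":0.4},
    {"yaw":-0.157,"gripper":0.4},
    {"yaw":-0.157,"gripper":0.4},
    {"yaw":-0.157,"gripper":0.4},
    {"yaw":-0.157,"gripper":0.4},
    {"yaw":-0.157,"gripper":0.4},
    {"yaw":-0.157,"gripper":0.4},
    {"gripper":0.4},
  ],
)

```text
validation failed for argument at $.co...
```

```bash
cat >> h.py <<'E'
def go(x=None,y=None,z=None,th=None,quiet=False):
    """print shift in tool axes (present) to target TCP; th in deg = world angle of tool x"""
    o=r.get_obs(); p=o["position"]; M=R.from_quat(o["ee_rot"]).as_matrix(); t=np.degrees(np.arctan2(M[1,0],M[0,0]))
    d=np.array([0 if a is None else a-b for a,b in zip((x,y,z),p)])
    s="t %.1f pos %s th %.2f tilt %.3f F %s grip %.3f ff %.1f"%(o["time_s"],np.round(p,4),t,np.degrees(np.arccos(-M[2,2])),np.round(o["contact_force"],1),o["grip_width"],o["finger_force"])
    print(s,"| shift tool",np.round(d@M,4),"yaw", None if th is None else round(np.radians(t-th),4))
E
python3 - <<'E'
from h import *
go(.5623,.319,None,88)
c=cam("wrist"); o=r.get_obs(); M=R.from_quat(o["ee_rot"]).as_matrix()
print(c["o"],c["attitude"],c["vfov"],c["cx"],c["cy"]); print("cam in tool",(c["o"]-o["position"])@M, "\n",M.T@c["R"])
cv2.imwrite("pics/w1.png",c["frame"])
print(proj(c,o["position"]))
E
```

```text
t 0.4 pos [ 0.2442 -0.5205  0.2392] th 25.14 tilt 0.013 F [-0.5 -0.5 -0.1] grip 1.002 ff 0.0 | shift tool [ 6.445e-01 -6.249e-01  2.000e-04] yaw -1.0972
[ 0.31566523 -0.48683425  0.37406126] [ 0.8342933  -0.52944133 -0.08216983  0.12997955] 60.448958710963126 259.69099232258185 184.87943406146442
cam in tool [ 0.07895195 -0.00016163 -0.13484416] 
 [[ 1.14883648e-03 -9.52704640e-01 -3.03895621e-01]
 [ 9.99999079e-01  8.74760618e-04  1.03801074e-03]
 [-7.23081725e-04 -3.03896534e-01  9.52704767e-01]]
[259.63354469 258.89292729]
```

View pics/w1.png

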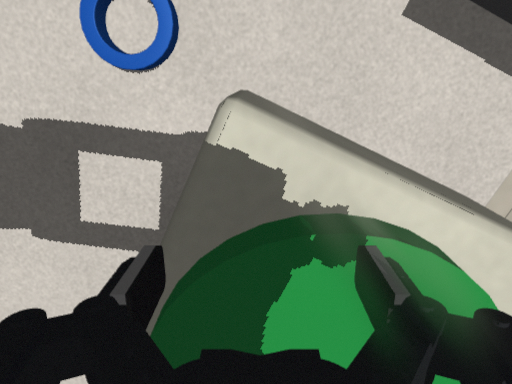

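The moves were refused; the picture only shows the green turntable under the start pose. I'll send full rows.

Emit:
arm_command(
  commands=[
    {"tx":0.04,"ty":-0.039,"tz":0,"yaw":0,"gripper":0},
    {"tx":0.04,"ty":-0.039,"tz":0,"yaw":0,"gripper":0},
    {"tx":0.04,"ty":-0.039,"tz":0,"yaw":0,"gripper":0},
    {"tx":0.04,"ty":-0.039,"tz":0,"yaw":0,"gripper":0},
    {"tx":0.04,"ty":-0.039,"tz":0,"yaw":0,"gripper":0},
    {"tx":0.04,"ty":-0.039,"tz":0,"yaw":0,"gripper":0},
    {"tx":0.04,"ty":-0.039,"tz":0,"yaw":0,"gripper":0},
    {"tx":0.04,"ty":-0.039,"tz":0,"yaw":0,"gripper":0},
  ],
  squeeze=30,
)

```text
time_s: 1.45
position: [0.4017, -0.1004, 0.2396]
ee_rot: [0.976, 0.218, 0.0, 0.0]
contact_force: [0.3, -1.3, -0.7]
grip_width: 0.999
finger_force: 0.0
```

Emit:
arm_command(
  commands=[
    {"tx":0.04,"ty":-0.039,"tz":0,"yaw":0,"gripper":0},
    {"tx":0.04,"ty":-0.039,"tz":0,"yaw":0,"gripper":0},
    {"tx":0.04,"ty":-0.039,"tz":0,"yaw":0,"gripper":0},
    {"tx":0.04,"ty":-0.039,"tz":0,"yaw":0,"gripper":0},
    {"tx":0.04,"ty":-0.039,"tz":0,"yaw":0,"gripper":0},
    {"tx":0.04,"ty":-0.039,"tz":0,"yaw":0,"gripper":0},
    {"tx":0.04,"ty":-0.039,"tz":0,"yaw":0,"gripper":0},
    {"tx":0.04,"ty":-0.039,"tz":0,"yaw":0,"gripper":0},
  ],
)

```text
time_s: 2.45
position: [0.5589, 0.3182, 0.2393]
ee_rot: [0.976, 0.218, 0.0, -0.0]
contact_force: [1.6, -0.3, 0.4]
grip_width: 0.998
finger_force: 0.0
```

Emit:
arm_command(
  commands=[
    {"tx":0,"ty":0,"tz":0,"yaw":-0.157,"gripper":0.4},
    {"tx":0,"ty":0,"tz":0,"yaw":-0.157,"gripper":0.4},
    {"tx":0,"ty":0,"tz":0,"yaw":-0.157,"gripper":0.4},
    {"tx":0,"ty":0,"tz":0,"yaw":-0.157,"gripper":0.4},
    {"tx":0,"ty":0,"tz":0,"yaw":-0.157,"gripper":0.4},
    {"tx":0,"ty":0,"tz":0,"yaw":-0.157,"gripper":0.4},
    {"tx":0,"ty":0,"tz":0,"yaw":-0.157,"gripper":0.4},
    {"tx":0,"ty":0,"tz":0,"yaw":0,"gripper":0.4},
  ],
)

```text
time_s: 3.45
position: [0.5585, 0.3163, 0.2393]
ee_rot: [0.719, 0.695, -0.0, -0.0]
contact_force: [-0.1, -1.6, 0.4]
grip_width: 0.601
finger_force: 0.0
```

```bash
cat > caps.py <<'E'
from h import *
def caps(n="wrist",amin=150):
    c=cam(n); hsv=cv2.cvtColor(c["frame"],cv2.COLOR_BGR2HSV); X=cloud(c)
    for nm,lo,hi in(("purple",135,172),("lblue",88,106)):
        mk=cv2.inRange(hsv,(lo,70,50),(hi,255,255)); nn,l,st,ce=cv2.connectedComponentsWithStats(mk)
        for i in range(1,nn):
            if st[i,4]>amin:
                q=X[(l==i)&(c["depth"]>0)]; zt=np.percentile(q[:,2],98); t=q[q[:,2]>zt-.004]
                (a,b),rad=cv2.minEnclosingCircle((t[:,:2]*1000).astype(np.float32))
                print(nm,st[i,4],np.round(ce[i]),"ztop %.4f circ (%.1f,%.1f) r %.1f"%(zt,a,b,rad),len(t))
    return c
E
python3 - <<'E'
from caps import *
go(.5623,.319,None,88)
c=caps(); o=r.get_obs()
cv2.imwrite("pics/w2.png",c["frame"])
E
```

```text
t 3.5 pos [0.5585 0.3163 0.2393] th 88.07 tilt 0.008 F [-0.1 -1.6  0.4] grip 0.601 ff 0.0 | shift tool [ 0.0028  0.0037 -0.    ] yaw 0.0012
purple 406 [264. 116.] ztop 0.1027 circ (565.1,365.3) r 9.8 364
purple 430 [264. 167.] ztop 0.1024 circ (563.6,319.4) r 9.9 298
purple 459 [264. 215.] ztop 0.1024 circ (562.0,273.5) r 10.3 282
lblue 463 [190. 168.] ztop 0.1023 circ (497.7,321.5) r 10.0 303
lblue 463 [194. 214.] ztop 0.1023 circ (496.4,275.9) r 10.1 266
lblue 184 [436. 238.] ztop 0.0211 circ (773.4,202.1) r 17.1 54
lblue 3521 [481. 298.] ztop 0.1409 circ (692.9,249.7) r 108.6 166
```

View pics/w2.png

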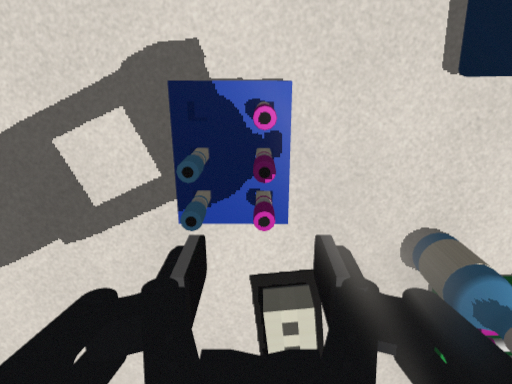

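The wrist view shows purple caps at (264,116), (264,167) and (264,215). They agree with the outside views to about 2 mm, and each cap radius comes out near 10 mm. I'll pick the nearest-to-cradle tube.

Emit:
arm_command(
  commands=[
    {"tx":-0.0427,"ty":0.0049,"tz":0,"yaw":0,"gripper":0.4},
    {"tx":0,"ty":0,"tz":0.035,"yaw":0,"gripper":0.4},
    {"tx":0,"ty":0,"tz":0.035,"yaw":0,"gripper":0.4},
    {"tx":0,"ty":0,"tz":0.035,"yaw":0,"gripper":0.4},
    {"tx":0,"ty":0,"tz":0.03,"yaw":0,"gripper":0.4},
    {"tx":0,"ty":0,"tz":0.024,"yaw":0,"gripper":0.4},
    {"tx":0,"ty":0,"tz":0,"yaw":0,"gripper":0.4},
    {"tx":0,"ty":0,"tz":0,"yaw":0,"gripper":1},
  ],
)

```text
time_s: 4.5
position: [0.5625, 0.2736, 0.0815]
ee_rot: [0.719, 0.695, 0.001, 0.0]
contact_force: [0.1, -0.1, -0.4]
grip_width: 0.398
finger_force: 0.0
```

Emit:
arm_command(
  commands=[
    {"tx":0,"ty":0,"tz":0,"yaw":0,"gripper":1},
    {"tx":0,"ty":0,"tz":0,"yaw":0,"gripper":1},
    {"tx":0,"ty":0,"tz":0,"yaw":0,"gripper":1},
    {"tx":0,"ty":0,"tz":-0.02,"yaw":0,"gripper":1},
    {"tx":0,"ty":0,"tz":-0.03,"yaw":0,"gripper":1},
    {"tx":0,"ty":0,"tz":-0.05,"yaw":0,"gripper":1},
    {"tx":0,"ty":0,"tz":-0.05,"yaw":0,"gripper":1},
    {"tx":0,"ty":0,"tz":-0.03,"yaw":0,"gripper":1},
  ],
)

```text
time_s: 5.5
position: [0.562, 0.2735, 0.2647]
ee_rot: [0.719, 0.695, 0.002, 0.001]
contact_force: [0.1, -0.1, -0.1]
grip_width: 0.226
finger_force: 30.3
```

```bash
python3 - <<'E'
from caps import *
go(.588,-.0,.30,94.5)
E
```

```text
t 5.5 pos [0.562  0.2735 0.2647] th 88.11 tilt 0.205 F [ 0.1 -0.1 -0.1] grip 0.226 ff 30.3 | shift tool [-0.2725  0.0351 -0.0356] yaw -0.1116
```

Emit:
arm_command(
  commands=[
    {"tx":0,"ty":0,"tz":-0.036,"yaw":0,"gripper":1},
    {"tx":-0.0587,"ty":0.0066,"tz":0,"yaw":0,"gripper":1},
    {"tx":-0.0587,"ty":0.0066,"tz":0,"yaw":0,"gripper":1},
    {"tx":-0.0587,"ty":0.0066,"tz":0,"yaw":0,"gripper":1},
    {"tx":-0.0587,"ty":0.0066,"tz":0,"yaw":0,"gripper":1},
    {"tx":-0.0587,"ty":0.0066,"tz":0,"yaw":0,"gripper":1},
    {"tx":-0.0587,"ty":0.0066,"tz":0,"yaw":-0.1116,"gripper":1},
    {"tx":0,"ty":0,"tz":0,"yaw":0,"gripper":1},
  ],
)

```text
time_s: 6.5
position: [0.5896, -0.0835, 0.2972]
ee_rot: [0.68, 0.733, -0.0, 0.0]
contact_force: [-0.3, 0.5, -0.5]
grip_width: 0.223
finger_force: 30.3
```

```bash
python3 - <<'E'
from h import *
from m2h import rect
go()
c=cam("wrist"); X=cloud(c); P=X.reshape(-1,3)
def box(x0,x1,y0,y1,z0,z1): return P[(P[:,0]>x0)&(P[:,0]<x1)&(P[:,1]>y0)&(P[:,1]<y1)&(P[:,2]>z0)&(P[:,2]<z1)]
for nm,z in(("top",.05),("shoulder",.105),("post",.19)):
    t=box(.52,.68,-.16,.18,z-.003,z+.003)
    if len(t)>5: print(nm,rect(t),len(t),np.median(t[:,2]))
# slots: dark low points inside cradle top
cv2.imwrite("pics/w3.png",c["frame"])
E
```

```text
t 6.5 pos [ 0.5896 -0.0835  0.2972] th 94.36 tilt 0.032 F [-0.3  0.5 -0.5] grip 0.223 ff 30.3 | shift tool [0. 0. 0.] yaw None
top (array([598.3, -19.6]), array([ 60.2, 187. ]), 4.2) 6585 0.05016458724944073
shoulder (array([596.1,  11.9]), array([39.6, 39.4]), 4.0) 721 0.10518942159648209
post (array([596.1,  12.3]), array([23.6, 23.7]), 4.3) 1296 0.19022413117893222
```

View pics/w3.png

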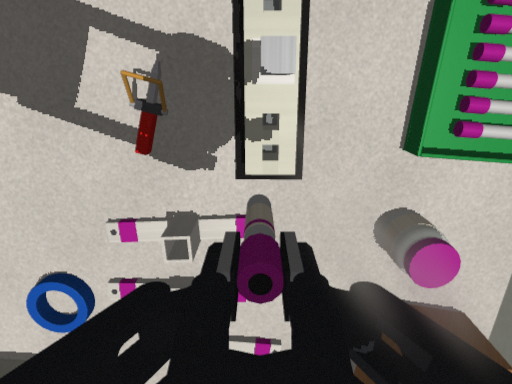

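The wrist view gives shoulder 39.6 mm and post 23.6 mm square, matching the given sizes. That puts the post at (0.5961, 0.0123) with yaw 4.2°. The slot mouths are at pixels (270,152) and (270,120), and the tube is in hand at (260,282). Slot 1 is at (0.6033, -0.0854).

Emit:
arm_command(
  commands=[
    {"tx":-0.0029,"ty":0.0135,"tz":0.02,"yaw":0,"gripper":1},
    {"tx":0,"ty":0,"tz":0.04,"yaw":0,"gripper":1},
    {"tx":0,"ty":0,"tz":0.04,"yaw":0,"gripper":1},
    {"tx":0,"ty":0,"tz":0.035,"yaw":0,"gripper":1},
    {"tx":0,"ty":0,"tz":0.02,"yaw":0,"gripper":1},
    {"tx":0,"ty":0,"tz":0.012,"yaw":0,"gripper":1},
    {"tx":0,"ty":0,"tz":0,"yaw":0,"gripper":1},
    {"tx":0,"ty":0,"tz":0,"yaw":0,"gripper":1},
  ],
)

```text
time_s: 7.55
position: [0.6041, -0.0815, 0.1302]
ee_rot: [0.679, 0.734, 0.0, 0.0]
contact_force: [0.4, 0.7, -0.0]
grip_width: 0.223
finger_force: 30.3
```

```bash
python3 - <<'E'
from h import *
go(.6033,-.0854,.081,94.2)
E
```

```text
t 7.5 pos [ 0.6041 -0.0815  0.1302] th 94.52 tilt 0.065 F [ 0.4  0.7 -0. ] grip 0.223 ff 30.3 | shift tool [-0.0039 -0.0012  0.0492] yaw 0.0056
```

Emit:
arm_command(
  commands=[
    {"tx":-0.0039,"ty":-0.0012,"tz":0,"yaw":0,"gripper":1},
    {"tx":0,"ty":0,"tz":0.01,"yaw":0,"gripper":1},
    {"tx":0,"ty":0,"tz":0.01,"yaw":0,"gripper":1},
    {"tx":0,"ty":0,"tz":0.01,"yaw":0,"gripper":1},
    {"tx":0,"ty":0,"tz":0.01,"yaw":0,"gripper":1},
    {"tx":0,"ty":0,"tz":0.007,"yaw":0,"gripper":1},
    {"tx":0,"ty":0,"tz":0,"yaw":0,"gripper":1},
    {"tx":0,"ty":0,"tz":0,"yaw":0,"gripper":1},
  ],
)

```text
time_s: 8.55
position: [0.6028, -0.0857, 0.0822]
ee_rot: [0.679, 0.734, 0.0, -0.0]
contact_force: [-0.3, -0.5, 0.4]
grip_width: 0.226
finger_force: 30.4
```

Emit:
arm_command(
  commands=[
    {"tx":0,"ty":0,"tz":0,"yaw":0,"gripper":0.4},
    {"tx":0,"ty":0,"tz":0,"yaw":0,"gripper":0.4},
    {"tx":0,"ty":0,"tz":-0.02,"yaw":0,"gripper":0.4},
    {"tx":0,"ty":0,"tz":-0.04,"yaw":0,"gripper":0.4},
    {"tx":0,"ty":0,"tz":-0.05,"yaw":0,"gripper":0.4},
    {"tx":0,"ty":0,"tz":-0.05,"yaw":0,"gripper":0.4},
    {"tx":0,"ty":0,"tz":0,"yaw":0.1,"gripper":0.4},
    {"tx":0,"ty":0,"tz":0,"yaw":0,"gripper":0.4},
  ],
)

```text
time_s: 9.55
position: [0.6027, -0.0857, 0.2424]
ee_rot: [0.715, 0.7, 0.0, 0.0]
contact_force: [0.1, 0.1, -0.3]
grip_width: 0.601
finger_force: 0.0
```

```bash
python3 - <<'E'
from caps import *
go(.5636,.3194,.240,88.2); caps()
E
```

```text
t 9.6 pos [ 0.6027 -0.0857  0.2424] th 88.79 tilt 0.017 F [ 0.1  0.1 -0.3] grip 0.601 ff 0.0 | shift tool [ 0.4042 -0.0476  0.0024] yaw 0.0104
purple 507 [500.  18.] ztop 0.0291 circ (842.4,45.7) r 9.9 234
purple 583 [497.  51.] ztop 0.0292 circ (846.4,15.3) r 12.7 317
purple 660 [494.  82.] ztop 0.0293 circ (847.4,-13.2) r 14.4 373
purple 627 [489. 111.] ztop 0.0292 circ (847.9,-43.5) r 13.9 343
purple 406 [262. 170.] ztop 0.1024 circ (606.8,-85.6) r 9.9 286
purple 519 [241. 244.] ztop 0.0141 circ (578.4,-202.7) r 19.0 456
purple 3041 [461. 271.] ztop 0.0916 circ (806.5,-199.2) r 31.6 2562
purple 495 [112. 260.] ztop 0.0140 circ (415.5,-221.8) r 19.9 433
purple 452 [241. 316.] ztop 0.0140 circ (574.8,-310.1) r 19.0 374
```

Tube 1 is down in slot 1: its cap top is at z 0.102, as it was in the rack. Next is tube 2.

Emit:
arm_command(
  commands=[
    {"tx":0.0577,"ty":-0.0068,"tz":0,"yaw":0,"gripper":0.4},
    {"tx":0.0577,"ty":-0.0068,"tz":0,"yaw":0,"gripper":0.4},
    {"tx":0.0577,"ty":-0.0068,"tz":0,"yaw":0,"gripper":0.4},
    {"tx":0.0577,"ty":-0.0068,"tz":0,"yaw":0,"gripper":0.4},
    {"tx":0.0577,"ty":-0.0068,"tz":0,"yaw":0,"gripper":0.4},
    {"tx":0.0577,"ty":-0.0068,"tz":0,"yaw":0,"gripper":0.4},
    {"tx":0.0577,"ty":-0.0068,"tz":0,"yaw":0.01,"gripper":0.4},
    {"tx":0,"ty":0,"tz":0,"yaw":0,"gripper":0.4},
  ],
)

```text
time_s: 10.6
position: [0.5625, 0.3226, 0.2409]
ee_rot: [0.716, 0.698, -0.001, -0.001]
contact_force: [0.3, -1.1, -1.0]
grip_width: 0.601
finger_force: 0.0
```

```bash
python3 - <<'E'
from caps import *
go(.5636,.3194,.080,88.2); caps()
E
```

```text
t 10.6 pos [0.5625 0.3226 0.2409] th 88.56 tilt 0.120 F [ 0.3 -1.1 -1. ] grip 0.601 ff 0.0 | shift tool [-0.0031  0.0015  0.1609] yaw 0.0063
purple 427 [261. 124.] ztop 0.1026 circ (565.0,365.4) r 9.8 354
purple 434 [260. 174.] ztop 0.1023 circ (563.6,319.7) r 10.0 294
lblue 465 [187. 173.] ztop 0.1024 circ (497.9,321.8) r 9.8 288
lblue 450 [190. 219.] ztop 0.1023 circ (495.9,275.9) r 10.1 254
lblue 3138 [479. 303.] ztop 0.1420 circ (694.7,255.1) r 107.5 183
```

Emit:
arm_command(
  commands=[
    {"tx":0,"ty":0,"tz":0.03,"yaw":0,"gripper":0.4},
    {"tx":0,"ty":0,"tz":0.03,"yaw":0,"gripper":0.4},
    {"tx":0,"ty":0,"tz":0.025,"yaw":0,"gripper":0.4},
    {"tx":0,"ty":0,"tz":0.015,"yaw":0,"gripper":0.4},
    {"tx":0,"ty":0,"tz":0,"yaw":0,"gripper":0.4},
    {"tx":0,"ty":0,"tz":0,"yaw":0,"gripper":0.4},
    {"tx":0,"ty":0,"tz":0,"yaw":0,"gripper":0.4},
    {"tx":0,"ty":0,"tz":0,"yaw":0,"gripper":0.4},
  ],
)

```text
time_s: 11.65
position: [0.564, 0.3192, 0.1429]
ee_rot: [0.718, 0.696, 0.0, 0.0]
contact_force: [-0.3, 0.2, -0.5]
grip_width: 0.597
finger_force: 0.0
```

```bash
python3 - <<'E'
from caps import *
go(.5636,.3195,.081,88.2)
E
```

```text
t 11.7 pos [0.564  0.3192 0.1429] th 88.21 tilt 0.048 F [-0.3  0.2 -0.5] grip 0.597 ff 0.0 | shift tool [ 0.0002 -0.0004  0.0619] yaw 0.0002
```

Emit:
arm_command(
  commands=[
    {"tx":0,"ty":0,"tz":0.032,"yaw":0,"gripper":0.4},
    {"tx":0,"ty":0,"tz":0.03,"yaw":0,"gripper":0.4},
    {"tx":0,"ty":0,"tz":0,"yaw":0,"gripper":0.4},
    {"tx":0,"ty":0,"tz":0,"yaw":0,"gripper":1},
    {"tx":0,"ty":0,"tz":0,"yaw":0,"gripper":1},
    {"tx":0,"ty":0,"tz":0,"yaw":0,"gripper":1},
    {"tx":0,"ty":0,"tz":0,"yaw":0,"gripper":1},
    {"tx":0,"ty":0,"tz":0,"yaw":0,"gripper":1},
  ],
)

```text
time_s: 12.65
position: [0.5645, 0.3194, 0.0819]
ee_rot: [0.718, 0.696, 0.001, 0.0]
contact_force: [0.3, -0.1, 7.5]
grip_width: 0.22
finger_force: 30.8
```

Emit:
arm_command(
  commands=[
    {"tx":0,"ty":0,"tz":-0.03,"yaw":0,"gripper":1},
    {"tx":0,"ty":0,"tz":-0.03,"yaw":0,"gripper":1},
    {"tx":0,"ty":0,"tz":-0.04,"yaw":0,"gripper":1},
    {"tx":0,"ty":0,"tz":-0.03,"yaw":0,"gripper":1},
    {"tx":0,"ty":0,"tz":-0.01,"yaw":-0.105,"gripper":1},
    {"tx":0,"ty":0,"tz":0,"yaw":0,"gripper":1},
    {"tx":0,"ty":0,"tz":0,"yaw":0,"gripper":1},
    {"tx":0,"ty":0,"tz":0,"yaw":0,"gripper":1},
  ],
)

```text
time_s: 13.65
position: [0.5636, 0.3191, 0.2196]
ee_rot: [0.681, 0.732, -0.0, -0.0]
contact_force: [0.1, -0.2, -0.2]
grip_width: 0.221
finger_force: 30.3
```

```bash
python3 - <<'E'
from caps import *
go(.5916,.0741,.22,94.2)
E
```

```text
t 13.7 pos [0.5636 0.3191 0.2196] th 94.14 tilt 0.059 F [ 0.1 -0.2 -0.2] grip 0.221 ff 30.3 | shift tool [-0.2463  0.0102 -0.0003] yaw -0.001
```

Emit:
arm_command(
  commands=[
    {"tx":-0.0493,"ty":0.002,"tz":0,"yaw":0,"gripper":1},
    {"tx":-0.0493,"ty":0.002,"tz":0,"yaw":0,"gripper":1},
    {"tx":-0.0493,"ty":0.002,"tz":0,"yaw":0,"gripper":1},
    {"tx":-0.0493,"ty":0.002,"tz":0,"yaw":0,"gripper":1},
    {"tx":-0.0491,"ty":0.0022,"tz":0,"yaw":0,"gripper":1},
    {"tx":0,"ty":0,"tz":0.03,"yaw":0,"gripper":1},
    {"tx":0,"ty":0,"tz":0.04,"yaw":0,"gripper":1},
    {"tx":0,"ty":0,"tz":0.02,"yaw":0,"gripper":1},
  ],
)

```text
time_s: 14.65
position: [0.5911, 0.0741, 0.1277]
ee_rot: [0.681, 0.732, -0.001, -0.001]
contact_force: [-0.1, -0.3, 0.4]
grip_width: 0.225
finger_force: 30.3
```

Emit:
arm_command(
  commands=[
    {"tx":0,"ty":0,"tz":0,"yaw":0,"gripper":1},
    {"tx":0,"ty":0,"tz":0,"yaw":0,"gripper":1},
    {"tx":0,"ty":0,"tz":0,"yaw":0,"gripper":1},
    {"tx":0,"ty":0,"tz":0,"yaw":0,"gripper":1},
    {"tx":0,"ty":0,"tz":0,"yaw":0,"gripper":1},
    {"tx":0,"ty":0,"tz":0,"yaw":0,"gripper":1},
    {"tx":0,"ty":0,"tz":0,"yaw":0,"gripper":1},
    {"tx":0,"ty":0,"tz":0,"yaw":0,"gripper":1},
  ],
)

```text
time_s: 15.65
position: [0.5921, 0.0743, 0.1303]
ee_rot: [0.681, 0.733, 0.0, -0.0]
contact_force: [-0.1, 0.6, -1.1]
grip_width: 0.222
finger_force: 30.3
```

```bash
python3 - <<'E'
from caps import *
go(.5916,.0741,.081,94.2)
E
```

```text
t 15.7 pos [0.5921 0.0743 0.1303] th 94.22 tilt 0.007 F [-0.1  0.6 -1.1] grip 0.222 ff 30.3 | shift tool [-0.0001 -0.0005  0.0493] yaw 0.0003
```

Emit:
arm_command(
  commands=[
    {"tx":0,"ty":-0.0003,"tz":0.01,"yaw":0,"gripper":1},
    {"tx":0,"ty":0,"tz":0.012,"yaw":0,"gripper":1},
    {"tx":0,"ty":0,"tz":0.012,"yaw":0,"gripper":1},
    {"tx":0,"ty":0,"tz":0.008,"yaw":0,"gripper":1},
    {"tx":0,"ty":0,"tz":0.006,"yaw":0,"gripper":1},
    {"tx":0,"ty":0,"tz":0,"yaw":0,"gripper":1},
    {"tx":0,"ty":0,"tz":0,"yaw":0,"gripper":1},
    {"tx":0,"ty":0,"tz":0,"yaw":0,"gripper":1},
  ],
)

```text
time_s: 16.65
position: [0.5918, 0.0743, 0.0824]
ee_rot: [0.681, 0.733, 0.0, -0.0]
contact_force: [0.1, 0.5, -0.7]
grip_width: 0.223
finger_force: 30.4
```

Emit:
arm_command(
  commands=[
    {"tx":0,"ty":0,"tz":0,"yaw":0,"gripper":0.4},
    {"tx":0,"ty":0,"tz":0,"yaw":0,"gripper":0.4},
    {"tx":0,"ty":0,"tz":-0.02,"yaw":0,"gripper":0.4},
    {"tx":0,"ty":0,"tz":-0.04,"yaw":0,"gripper":0.4},
    {"tx":0,"ty":0,"tz":-0.05,"yaw":0,"gripper":0.4},
    {"tx":0,"ty":0,"tz":-0.03,"yaw":0.105,"gripper":0.4},
    {"tx":0,"ty":0,"tz":0,"yaw":0,"gripper":0.4},
    {"tx":0,"ty":0,"tz":0,"yaw":0,"gripper":0.4},
  ],
)

```text
time_s: 17.65
position: [0.5916, 0.0742, 0.2215]
ee_rot: [0.718, 0.696, -0.0, -0.0]
contact_force: [0.7, -0.3, -1.5]
grip_width: 0.6
finger_force: 0.0
```

```bash
python3 - <<'E'
from caps import *
go(.5650,.3653,.22,88.2); caps()
E
```

```text
t 17.6 pos [0.5916 0.0742 0.2215] th 88.26 tilt 0.056 F [ 0.7 -0.3 -1.5] grip 0.600 ff 0.0 | shift tool [ 0.2901 -0.0354  0.0015] yaw 0.0011
purple 344 [503. 121.] ztop 0.0286 circ (838.9,106.3) r 8.4 127
purple 431 [500. 150.] ztop 0.0288 circ (842.4,76.2) r 10.2 196
purple 482 [262. 176.] ztop 0.1022 circ (594.6,74.3) r 10.1 328
purple 510 [498. 177.] ztop 0.0293 circ (845.8,46.1) r 12.7 245
purple 573 [495. 203.] ztop 0.0291 circ (847.7,15.4) r 14.0 300
purple 559 [491. 228.] ztop 0.0291 circ (848.8,-12.7) r 14.9 299
purple 528 [486. 252.] ztop 0.0292 circ (848.9,-41.8) r 14.9 273
purple 419 [134. 372.] ztop 0.3010 circ (568.5,92.5) r 1.1 11
lblue 3891 [486.  40.] ztop 0.1180 circ (764.2,175.9) r 15.8 424
lblue 394 [422.  49.] ztop 0.0208 circ (762.7,176.9) r 26.1 96
```

Emit:
arm_command(
  commands=[
    {"tx":0.058,"ty":-0.0071,"tz":0,"yaw":0,"gripper":0.4},
    {"tx":0.058,"ty":-0.0071,"tz":0,"yaw":0,"gripper":0.4},
    {"tx":0.058,"ty":-0.0071,"tz":0,"yaw":0,"gripper":0.4},
    {"tx":0.058,"ty":-0.0071,"tz":0,"yaw":0,"gripper":0.4},
    {"tx":0.058,"ty":-0.007,"tz":0,"yaw":0,"gripper":0.4},
    {"tx":0,"ty":0,"tz":0.03,"yaw":0,"gripper":0.4},
    {"tx":0,"ty":0,"tz":0.03,"yaw":0,"gripper":0.4},
    {"tx":0,"ty":0,"tz":0.02,"yaw":0,"gripper":0.4},
  ],
)

```text
time_s: 18.7
position: [0.5648, 0.365, 0.1396]
ee_rot: [0.718, 0.696, -0.001, -0.0]
contact_force: [-0.3, 0.0, -0.0]
grip_width: 0.596
finger_force: 0.0
```

Emit:
arm_command(
  commands=[
    {"tx":0,"ty":0,"tz":0,"yaw":0,"gripper":0.4},
    {"tx":0,"ty":0,"tz":0.03,"yaw":0,"gripper":0.4},
    {"tx":0,"ty":0,"tz":0.03,"yaw":0,"gripper":0.4},
    {"tx":0,"ty":0,"tz":0,"yaw":0,"gripper":0.4},
    {"tx":0,"ty":0,"tz":0,"yaw":0,"gripper":0.4},
    {"tx":0,"ty":0,"tz":0,"yaw":0,"gripper":1},
    {"tx":0,"ty":0,"tz":0,"yaw":0,"gripper":1},
    {"tx":0,"ty":0,"tz":0,"yaw":0,"gripper":1},
  ],
)

```text
time_s: 19.7
position: [0.566, 0.3654, 0.0834]
ee_rot: [0.718, 0.696, 0.001, 0.0]
contact_force: [0.1, 0.5, 6.8]
grip_width: 0.222
finger_force: 30.3
```

Emit:
arm_command(
  commands=[
    {"tx":0,"ty":0,"tz":0,"yaw":0,"gripper":1},
    {"tx":0,"ty":0,"tz":-0.03,"yaw":0,"gripper":1},
    {"tx":0,"ty":0,"tz":-0.03,"yaw":0,"gripper":1},
    {"tx":0,"ty":0,"tz":-0.03,"yaw":0,"gripper":1},
    {"tx":0,"ty":0,"tz":-0.03,"yaw":0,"gripper":1},
    {"tx":0,"ty":0,"tz":0,"yaw":-0.105,"gripper":1},
    {"tx":0,"ty":0,"tz":0,"yaw":0,"gripper":1},
    {"tx":0,"ty":0,"tz":0,"yaw":0,"gripper":1},
  ],
)

```text
time_s: 20.7
position: [0.5654, 0.3651, 0.2019]
ee_rot: [0.681, 0.732, -0.0, -0.0]
contact_force: [-1.0, 0.2, -0.4]
grip_width: 0.222
finger_force: 29.8
```

```bash
python3 - <<'E'
from caps import *
go(.5889,.1100,.13,94.2)
E
```

```text
t 20.7 pos [0.5654 0.3651 0.2019] th 94.09 tilt 0.041 F [-1.   0.2 -0.4] grip 0.222 ff 29.8 | shift tool [-0.2561  0.0053  0.072 ] yaw -0.002
```

Emit:
arm_command(
  commands=[
    {"tx":-0.0512,"ty":0.0011,"tz":0,"yaw":0,"gripper":1},
    {"tx":-0.0512,"ty":0.0011,"tz":0,"yaw":0,"gripper":1},
    {"tx":-0.0512,"ty":0.0011,"tz":0,"yaw":0,"gripper":1},
    {"tx":-0.0512,"ty":0.001,"tz":0,"yaw":0,"gripper":1},
    {"tx":-0.0513,"ty":0.001,"tz":0,"yaw":0,"gripper":1},
    {"tx":0,"ty":0,"tz":0.02,"yaw":0,"gripper":1},
    {"tx":0,"ty":0,"tz":0.03,"yaw":0,"gripper":1},
    {"tx":0,"ty":0,"tz":0.022,"yaw":0,"gripper":1},
  ],
)

```text
time_s: 21.7
position: [0.5892, 0.1099, 0.1288]
ee_rot: [0.681, 0.732, -0.0, -0.001]
contact_force: [-0.0, 0.5, -0.4]
grip_width: 0.22
finger_force: 29.8
```

Emit:
arm_command(
  commands=[
    {"tx":0,"ty":0,"tz":0,"yaw":0,"gripper":1},
    {"tx":0,"ty":0,"tz":0,"yaw":0,"gripper":1},
    {"tx":0,"ty":0,"tz":0,"yaw":0,"gripper":1},
    {"tx":0,"ty":0,"tz":0,"yaw":0,"gripper":1},
    {"tx":0,"ty":0,"tz":0,"yaw":0,"gripper":1},
    {"tx":0,"ty":0,"tz":0,"yaw":0,"gripper":1},
    {"tx":0,"ty":0,"tz":0,"yaw":0,"gripper":1},
    {"tx":0,"ty":0,"tz":0,"yaw":0,"gripper":1},
  ],
)

```text
time_s: 22.7
position: [0.5896, 0.1102, 0.1303]
ee_rot: [0.681, 0.733, 0.0, -0.0]
contact_force: [-0.0, -0.5, 1.0]
grip_width: 0.221
finger_force: 29.8
```

```bash
python3 - <<'E'
from caps import *
go(.5889,.1100,.083,94.2)
E
```

```text
t 22.7 pos [0.5896 0.1102 0.1303] th 94.21 tilt 0.006 F [-0.  -0.5  1. ] grip 0.221 ff 29.8 | shift tool [-0.0001 -0.0007  0.0473] yaw 0.0003
```

Emit:
arm_command(
  commands=[
    {"tx":0,"ty":-0.0006,"tz":0.01,"yaw":0,"gripper":1},
    {"tx":0,"ty":0,"tz":0.012,"yaw":0,"gripper":1},
    {"tx":0,"ty":0,"tz":0.012,"yaw":0,"gripper":1},
    {"tx":0,"ty":0,"tz":0.007,"yaw":0,"gripper":1},
    {"tx":0,"ty":0,"tz":0.006,"yaw":0,"gripper":1},
    {"tx":0,"ty":0,"tz":0,"yaw":0,"gripper":1},
    {"tx":0,"ty":0,"tz":0,"yaw":0,"gripper":1},
    {"tx":0,"ty":0,"tz":0,"yaw":0,"gripper":0.4},
  ],
)

```text
time_s: 23.7
position: [0.5891, 0.1101, 0.0833]
ee_rot: [0.681, 0.733, 0.0, 0.0]
contact_force: [-0.0, 0.9, -0.2]
grip_width: 0.426
finger_force: 0.0
```

Emit:
arm_command(
  commands=[
    {"tx":0,"ty":0,"tz":0,"yaw":0,"gripper":0.4},
    {"tx":0,"ty":0,"tz":0,"yaw":0,"gripper":0.4},
    {"tx":0,"ty":0,"tz":-0.02,"yaw":0,"gripper":0.4},
    {"tx":0,"ty":0,"tz":-0.04,"yaw":0,"gripper":0.4},
    {"tx":0,"ty":0,"tz":-0.05,"yaw":0,"gripper":0.4},
    {"tx":0,"ty":0,"tz":-0.05,"yaw":0,"gripper":0.4},
    {"tx":0,"ty":0,"tz":0,"yaw":0,"gripper":0.2},
    {"tx":0,"ty":0,"tz":0,"yaw":0,"gripper":0.2},
  ],
)

```text
time_s: 24.7
position: [0.5889, 0.1101, 0.2427]
ee_rot: [0.681, 0.733, -0.0, -0.0]
contact_force: [-0.3, 0.3, -0.9]
grip_width: 0.799
finger_force: 0.0
```

```bash
python3 - <<'E'
from caps import *
go(.58,-.38,.24,0); caps(); print()
c=caps("scene",40)
E
python3 m2.py
```

```text
t 24.7 pos [0.5889 0.1101 0.2427] th 94.22 tilt 0.033 F [-0.3  0.3 -0.9] grip 0.799 ff 0.0 | shift tool [-0.4881 -0.0449  0.0027] yaw 1.6444
purple 420 [262. 171.] ztop 0.1025 circ (592.5,110.4) r 10.0 291
purple 542 [488. 174.] ztop 0.0292 circ (848.7,106.3) r 14.7 296
purple 506 [481. 199.] ztop 0.0292 circ (848.6,77.2) r 15.6 274
purple 443 [261. 207.] ztop 0.1025 circ (594.2,74.2) r 10.2 275
purple 484 [474. 223.] ztop 0.0291 circ (848.5,46.2) r 14.0 271
purple 459 [467. 245.] ztop 0.0289 circ (848.6,16.7) r 14.8 249
purple 436 [461. 267.] ztop 0.0292 circ (848.5,-12.9) r 14.4 231
purple 324 [457. 288.] ztop 0.2880 circ (649.7,127.6) r 1.2 9
purple 222 [117. 371.] ztop 0.2980 circ (548.4,98.9) r 3.7 12
lblue 4303 [480. 110.] ztop 0.1336 circ (771.1,176.5) r 10.4 199
lblue 308 [415. 100.] ztop 0.0212 circ (760.7,180.3) r 25.0 75

purple 183 [507.  20.] ztop 0.3412 circ (-430.7,286.2) r 4.7 6
purple 55 [175. 151.] ztop 0.0161 circ (457.1,-410.8) r 14.2 20
purple 53 [205. 154.] ztop 0.0163 circ (414.3,-319.3) r 15.3 24
purple 55 [228. 167.] ztop 0.0160 circ (417.5,-220.4) r 13.4 26

[... 1625 characters left out ...]
]), array([38.7, 38.7]), 4.2) 43
near top 0.0693 (array([ 498.3, -214.2]), array([41.4, 36.5]), 8.3) 63
pin all [ 0.3635721  -0.13958437  0.00504489] [ 0.51466251 -0.00077474  0.0615127 ] 213
== side
cradle top (array([593.2,  14. ]), array([ 63.3, 250.9]), 4.4) 1075
shoulder (array([592.9,  31.2]), array([41.3, 76.5]), 2.3) 106
post (array([593. ,  14.1]), array([23.3, 26.6]), 4.5) 76
far top 0.0493 (array([ 534.9, -411.6]), array([40.4, 37. ]), 88.0) 58
mid top 0.0307 (array([ 490.1, -313.1]), array([37.7, 39.8]), 7.8) 44
near top 0.0692 (array([ 495. , -210.4]), array([38. , 38.6]), 8.6) 72
pin all [ 0.40663754 -0.11689317  0.00503089] [ 4.93347673e-01 -1.40607167e-04  6.37447938e-02] 333
```

All three purple tubes are seated (cap tops 0.1025). Bar_b has not moved, so I'll go over to it.

Emit:
arm_command(
  commands=[
    {"tx":-0.0575,"ty":-0.01,"tz":0,"yaw":0,"gripper":0.2},
    {"tx":-0.0575,"ty":-0.01,"tz":0,"yaw":0,"gripper":0.2},
    {"tx":-0.0575,"ty":-0.01,"tz":0,"yaw":0,"gripper":0.2},
    {"tx":-0.0575,"ty":-0.01,"tz":0,"yaw":0,"gripper":0.2},
    {"tx":-0.0575,"ty":-0.01,"tz":0,"yaw":0,"gripper":0.2},
    {"tx":-0.0575,"ty":-0.01,"tz":0,"yaw":0,"gripper":0.2},
    {"tx":-0.0575,"ty":-0.01,"tz":0,"yaw":0,"gripper":0.2},
    {"tx":-0.0575,"ty":-0.01,"tz":0,"yaw":0,"gripper":0.2},
  ],
)

```text
time_s: 25.9
position: [0.5425, -0.3563, 0.2426]
ee_rot: [0.681, 0.733, 0.0, -0.0]
contact_force: [1.2, -0.1, 0.2]
grip_width: 0.8
finger_force: 0.0
```

Emit:
arm_command(
  commands=[
    {"tx":-0.0575,"ty":-0.01,"tz":0,"yaw":0,"gripper":0.2},
    {"tx":0,"ty":0,"tz":0,"yaw":0.18,"gripper":0.2},
    {"tx":0,"ty":0,"tz":0,"yaw":0.18,"gripper":0.2},
    {"tx":0,"ty":0,"tz":0,"yaw":0.18,"gripper":0.2},
    {"tx":0,"ty":0,"tz":0,"yaw":0.18,"gripper":0.2},
    {"tx":0,"ty":0,"tz":0,"yaw":0.18,"gripper":0.2},
    {"tx":0,"ty":0,"tz":0,"yaw":0.18,"gripper":0.2},
    {"tx":0,"ty":0,"tz":0,"yaw":0.18,"gripper":0.2},
  ],
)

```text
time_s: 26.9
position: [0.5372, -0.4125, 0.2424]
ee_rot: [0.982, 0.188, -0.0, -0.001]
contact_force: [1.0, 0.4, 0.6]
grip_width: 0.8
finger_force: 0.0
```

Emit:
arm_command(
  commands=[
    {"tx":0,"ty":0,"tz":0,"yaw":0.14,"gripper":0.2},
    {"tx":0,"ty":0,"tz":0,"yaw":0.14,"gripper":0.2},
    {"tx":0,"ty":0,"tz":0,"yaw":0.14,"gripper":0.2},
    {"tx":0,"ty":0,"tz":0,"yaw":0,"gripper":0.2},
    {"tx":0,"ty":0,"tz":0,"yaw":0,"gripper":0.2},
    {"tx":0,"ty":0,"tz":0,"yaw":0,"gripper":0.2},
    {"tx":0,"ty":0,"tz":0,"yaw":0,"gripper":0.2},
    {"tx":0,"ty":0,"tz":0,"yaw":0,"gripper":0.2},
  ],
)

```text
time_s: 27.9
position: [0.5374, -0.4126, 0.2433]
ee_rot: [1.0, -0.018, 0.0, -0.0]
contact_force: [0.6, -0.3, -0.1]
grip_width: 0.8
finger_force: 0.0
```

```bash
cat > bar.py <<'E'
from h import *
from m2h import rect
go(.537,-.413,.24,-2)
c=cam("wrist"); X=cloud(c); P=X.reshape(-1,3)
def box(x0,x1,y0,y1,z0,z1): return P[(P[:,0]>x0)&(P[:,0]<x1)&(P[:,1]>y0)&(P[:,1]<y1)&(P[:,2]>z0)&(P[:,2]<z1)]
t=box(.46,.62,-.48,-.35,.045,.052); print("hub",rect(t),len(t),np.median(t[:,2]))
t=box(.38,.72,-.47,-.36,.008,.016); print("arms",rect(t),len(t))
cv2.imwrite("pics/w4.png",c["frame"])
E
python3 bar.py
```

```text
t 27.9 pos [ 0.5374 -0.4126  0.2433] th -2.01 tilt 0.005 F [ 0.6 -0.3 -0.1] grip 0.800 ff 0.0 | shift tool [-0.0003  0.0005  0.0033] yaw -0.0002
hub (array([ 538.3, -414.2]), array([36.2, 36. ]), 88.3) 536 0.04800465871194323
arms (array([ 537.8, -413.6]), array([ 35.6, 221.5]), 87.3) 4189
```

View pics/w4.png

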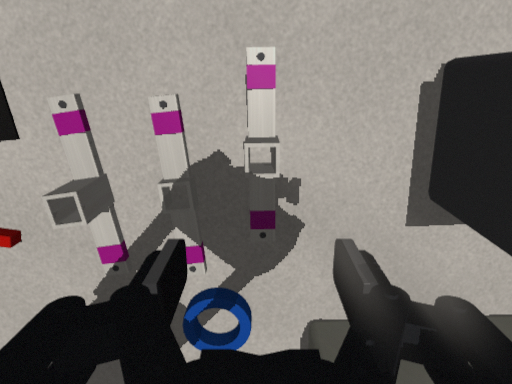

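The wrist view shows bar_b's hub at (262,155), measured at (0.5383, -0.4142) with its top at 48 mm, 36 mm square and 221 mm long. I'll grip it.

Emit:
arm_command(
  commands=[
    {"tx":0.001,"ty":0.0016,"tz":0.04,"yaw":0,"gripper":0.2},
    {"tx":0,"ty":0,"tz":0.045,"yaw":0,"gripper":0.2},
    {"tx":0,"ty":0,"tz":0.045,"yaw":0,"gripper":0.2},
    {"tx":0,"ty":0,"tz":0.04,"yaw":0,"gripper":0.2},
    {"tx":0,"ty":0,"tz":0.03,"yaw":0,"gripper":0.2},
    {"tx":0,"ty":0,"tz":0.016,"yaw":0,"gripper":0.2},
    {"tx":0,"ty":0,"tz":0,"yaw":0,"gripper":0.2},
    {"tx":0,"ty":0,"tz":0,"yaw":0,"gripper":0.2},
  ],
)

```text
time_s: 28.95
position: [0.5388, -0.4147, 0.0288]
ee_rot: [1.0, -0.018, 0.001, 0.001]
contact_force: [-0.6, -0.5, 0.7]
grip_width: 0.803
finger_force: 0.0
```

Emit:
arm_command(
  commands=[
    {"tx":0,"ty":0,"tz":0,"yaw":0,"gripper":1},
    {"tx":0,"ty":0,"tz":0,"yaw":0,"gripper":1},
    {"tx":0,"ty":0,"tz":0,"yaw":0,"gripper":1},
    {"tx":0,"ty":0,"tz":0,"yaw":0,"gripper":1},
    {"tx":0,"ty":0,"tz":0,"yaw":0,"gripper":1},
    {"tx":0,"ty":0,"tz":0,"yaw":0,"gripper":1},
    {"tx":0,"ty":0,"tz":-0.02,"yaw":0,"gripper":1},
    {"tx":0,"ty":0,"tz":-0.04,"yaw":0,"gripper":1},
  ],
  squeeze=60,
)

```text
time_s: 29.95
position: [0.5377, -0.4137, 0.0876]
ee_rot: [1.0, -0.018, -0.001, -0.001]
contact_force: [0.6, -1.0, -2.4]
grip_width: 0.411
finger_force: 60.2
```

Emit:
arm_command(
  commands=[
    {"tx":0,"ty":0,"tz":-0.05,"yaw":0,"gripper":1},
    {"tx":0,"ty":0,"tz":-0.05,"yaw":0,"gripper":1},
    {"tx":0,"ty":0,"tz":-0.05,"yaw":0,"gripper":1},
    {"tx":0,"ty":0,"tz":-0.023,"yaw":0,"gripper":1},
    {"tx":0,"ty":0,"tz":0,"yaw":0,"gripper":1},
    {"tx":0,"ty":0,"tz":0,"yaw":0,"gripper":1},
    {"tx":0,"ty":0,"tz":0,"yaw":0,"gripper":1},
    {"tx":0,"ty":0,"tz":0,"yaw":0,"gripper":1},
  ],
)

```text
time_s: 30.95
position: [0.5381, -0.4141, 0.2594]
ee_rot: [1.0, -0.018, -0.001, -0.001]
contact_force: [0.1, -0.5, -1.2]
grip_width: 0.41
finger_force: 60.3
```

```bash
cat > bar2.py <<'E'
from h import *
from m2h import rect
c=cam("wrist"); X=cloud(c); o=r.get_obs(); M=R.from_quat(o["ee_rot"]).as_matrix()
T=(X-o["position"])@M; P=T.reshape(-1,3)
q=P[(abs(P[:,0])<.06)&(abs(P[:,1])<.013)&(P[:,2]>-.05)&(P[:,2]<.05)&(c["depth"].ravel()>0)]
zh=np.percentile(q[:,2],3); t=q[q[:,2]<zh+.004]; print("hub top tool z",zh,rect(t),len(t))
q=P[(abs(P[:,0])<.16)&(abs(P[:,1])<.03)&(P[:,2]>.005)&(P[:,2]<.03)]; print("arms tool",rect(q),np.median(q[:,2]),len(q))
cv2.imwrite("pics/w5.png",c["frame"]); go(.5961,.0123,.25,94.2)
E
python3 bar2.py
```

```text
hub top tool z -0.019903134258356336 (array([-0.9, -0. ]), array([37.5, 26. ]), 0.0) 1755
arms tool (array([19.2, -0.7]), array([ 36.1, 181.6]), 89.9) 0.0162904821789445 17956
t 31.0 pos [ 0.5382 -0.4141  0.2596] th -2.04 tilt 0.063 F [ 0.4  0.6 -2.1] grip 0.411 ff 60.3 | shift tool [ 0.0427 -0.4282  0.0099] yaw -1.6797
```

View pics/w5.png

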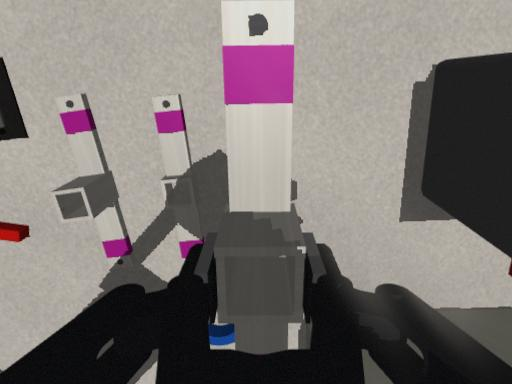

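The bar is held level and square: its hub top is 20 mm above the TCP and it is centred within 1 mm. I'll carry it over the post and turn it.

Emit:
arm_command(
  commands=[
    {"tx":0.0053,"ty":-0.0535,"tz":0,"yaw":0,"gripper":1},
    {"tx":0.0053,"ty":-0.0535,"tz":0,"yaw":0,"gripper":1},
    {"tx":0.0053,"ty":-0.0535,"tz":0,"yaw":0,"gripper":1},
    {"tx":0.0053,"ty":-0.0535,"tz":0,"yaw":0,"gripper":1},
    {"tx":0.0053,"ty":-0.0535,"tz":0,"yaw":0,"gripper":1},
    {"tx":0.0053,"ty":-0.0535,"tz":0,"yaw":0,"gripper":1},
    {"tx":0.0053,"ty":-0.0535,"tz":0,"yaw":0,"gripper":1},
    {"tx":0.0054,"ty":-0.0535,"tz":0,"yaw":0,"gripper":1},
  ],
)

```text
time_s: 32.0
position: [0.5959, 0.0138, 0.2603]
ee_rot: [1.0, -0.018, -0.0, -0.0]
contact_force: [0.8, -0.1, -2.4]
grip_width: 0.41
finger_force: 60.5
```

Emit:
arm_command(
  commands=[
    {"tx":0,"ty":0,"tz":0,"yaw":-0.14,"gripper":1},
    {"tx":0,"ty":0,"tz":0,"yaw":-0.14,"gripper":1},
    {"tx":0,"ty":0,"tz":0,"yaw":-0.14,"gripper":1},
    {"tx":0,"ty":0,"tz":0,"yaw":-0.14,"gripper":1},
    {"tx":0,"ty":0,"tz":0,"yaw":-0.14,"gripper":1},
    {"tx":0,"ty":0,"tz":0,"yaw":-0.14,"gripper":1},
    {"tx":0,"ty":0,"tz":0,"yaw":-0.14,"gripper":1},
    {"tx":0,"ty":0,"tz":0,"yaw":-0.14,"gripper":1},
  ],
)

```text
time_s: 33.0
position: [0.5959, 0.012, 0.2601]
ee_rot: [0.855, 0.518, -0.0, -0.0]
contact_force: [1.5, 0.1, -1.9]
grip_width: 0.414
finger_force: 60.7
```

Emit:
arm_command(
  commands=[
    {"tx":0,"ty":0,"tz":0,"yaw":-0.14,"gripper":1},
    {"tx":0,"ty":0,"tz":0,"yaw":-0.14,"gripper":1},
    {"tx":0,"ty":0,"tz":0,"yaw":-0.14,"gripper":1},
    {"tx":0,"ty":0,"tz":0,"yaw":-0.14,"gripper":1},
    {"tx":0,"ty":0,"tz":0,"yaw":0,"gripper":1},
    {"tx":0,"ty":0,"tz":0,"yaw":0,"gripper":1},
    {"tx":0,"ty":0,"tz":0,"yaw":0,"gripper":1},
    {"tx":0,"ty":0,"tz":0,"yaw":0,"gripper":1},
  ],
)

```text
time_s: 34.0
position: [0.596, 0.012, 0.2603]
ee_rot: [0.681, 0.732, 0.0, -0.0]
contact_force: [0.2, -0.2, -1.8]
grip_width: 0.411
finger_force: 60.7
```

```bash
python3 bar2.py; python3 - <<'E'
from h import *
go(.5961,.0123,.22,94.2)
E
```

```text
hub top tool z -0.020218639579119884 (array([-1.3, -0. ]), array([26. , 37.7]), 90.0) 1808
arms tool (array([18.7,  1. ]), array([ 36.1, 181.8]), 89.9) 0.015970616737675455 17894
t 34.0 pos [0.596  0.012  0.2603] th 94.18 tilt 0.008 F [ 0.1  0.6 -1.9] grip 0.413 ff 60.7 | shift tool [0.0003 0.0001 0.0103] yaw -0.0004
t 34.0 pos [0.596  0.012  0.2603] th 94.18 tilt 0.008 F [ 0.1  0.6 -1.9] grip 0.413 ff 60.7 | shift tool [0.0003 0.0001 0.0403] yaw -0.0004
```

Emit:
arm_command(
  commands=[
    {"tx":0.0008,"ty":0,"tz":0.02,"yaw":0,"gripper":1},
    {"tx":0,"ty":0,"tz":0.01,"yaw":0,"gripper":1},
    {"tx":0,"ty":0,"tz":0.005,"yaw":0,"gripper":1},
    {"tx":0,"ty":0,"tz":0.005,"yaw":0,"gripper":1},
    {"tx":0,"ty":0,"tz":0.005,"yaw":0,"gripper":1},
    {"tx":0,"ty":0,"tz":0.005,"yaw":0,"gripper":1},
    {"tx":0,"ty":0,"tz":0,"yaw":0,"gripper":1},
    {"tx":0,"ty":0,"tz":0,"yaw":0,"gripper":1},
  ],
)

```text
time_s: 35.05
position: [0.596, 0.0128, 0.2105]
ee_rot: [0.681, 0.733, 0.0, 0.0]
contact_force: [-0.1, -0.0, -2.3]
grip_width: 0.41
finger_force: 60.8
```

Emit:
arm_command(
  commands=[
    {"tx":0,"ty":0,"tz":0.01,"yaw":0,"gripper":1},
    {"tx":0,"ty":0,"tz":0.01,"yaw":0,"gripper":1},
    {"tx":0,"ty":0,"tz":0.01,"yaw":0,"gripper":1},
    {"tx":0,"ty":0,"tz":0.01,"yaw":0,"gripper":1},
    {"tx":0,"ty":0,"tz":0.01,"yaw":0,"gripper":1},
    {"tx":0,"ty":0,"tz":0.01,"yaw":0,"gripper":1},
    {"tx":0,"ty":0,"tz":0.007,"yaw":0,"gripper":1},
    {"tx":0,"ty":0,"tz":0,"yaw":0,"gripper":1},
  ],
)

```text
time_s: 36.05
position: [0.5957, 0.0128, 0.1428]
ee_rot: [0.681, 0.733, -0.0, -0.0]
contact_force: [0.4, 0.8, -1.4]
grip_width: 0.411
finger_force: 60.8
```

Emit:
arm_command(
  commands=[
    {"tx":0,"ty":0,"tz":0.002,"yaw":0,"gripper":1},
    {"tx":0,"ty":0,"tz":0.002,"yaw":0,"gripper":1},
    {"tx":0,"ty":0,"tz":0.002,"yaw":0,"gripper":1},
    {"tx":0,"ty":0,"tz":0.002,"yaw":0,"gripper":1},
    {"tx":0,"ty":0,"tz":0,"yaw":0,"gripper":1},
    {"tx":0,"ty":0,"tz":0,"yaw":0,"gripper":1},
    {"tx":0,"ty":0,"tz":0,"yaw":0,"gripper":1},
    {"tx":0,"ty":0,"tz":0,"yaw":0,"gripper":1},
  ],
)

```text
time_s: 37.05
position: [0.596, 0.0128, 0.1354]
ee_rot: [0.681, 0.733, 0.0, 0.0]
contact_force: [-0.0, 0.3, -2.4]
grip_width: 0.41
finger_force: 60.8
```

Emit:
arm_command(
  commands=[
    {"tx":0,"ty":0,"tz":0.002,"yaw":0,"gripper":1},
    {"tx":0,"ty":0,"tz":0,"yaw":0,"gripper":1},
    {"tx":0,"ty":0,"tz":0,"yaw":0,"gripper":0.2},
    {"tx":0,"ty":0,"tz":0,"yaw":0,"gripper":0.2},
    {"tx":0,"ty":0,"tz":0,"yaw":0,"gripper":0.2},
    {"tx":0,"ty":0,"tz":0,"yaw":0,"gripper":0.2},
    {"tx":0,"ty":0,"tz":-0.02,"yaw":0,"gripper":0.2},
    {"tx":0,"ty":0,"tz":-0.04,"yaw":0,"gripper":0.2},
  ],
)

```text
time_s: 38.05
position: [0.5952, 0.0129, 0.1926]
ee_rot: [0.681, 0.733, -0.001, -0.001]
contact_force: [0.8, -0.2, 0.9]
grip_width: 0.8
finger_force: 0.0
```

Emit:
arm_command(
  commands=[
    {"tx":0,"ty":0,"tz":-0.05,"yaw":0,"gripper":0.2},
    {"tx":0,"ty":0,"tz":-0.02,"yaw":0,"gripper":0.2},
    {"tx":-0.05,"ty":-0.05,"tz":0,"yaw":0,"gripper":0.2},
    {"tx":-0.05,"ty":-0.05,"tz":0,"yaw":0,"gripper":0.2},
    {"tx":0,"ty":-0.04,"tz":0,"yaw":0,"gripper":0.2},
    {"tx":0,"ty":0,"tz":0,"yaw":0.14,"gripper":0.2},
    {"tx":0,"ty":0,"tz":0,"yaw":0.1,"gripper":0.2},
    {"tx":0,"ty":0,"tz":0,"yaw":0,"gripper":0.2},
  ],
)

```text
time_s: 39.05
position: [0.4743, -0.0848, 0.2634]
ee_rot: [0.763, 0.646, 0.0, 0.0]
contact_force: [0.1, -0.1, -0.1]
grip_width: 0.799
finger_force: 0.0
```

```bash
cat > pin.py <<'E'
from h import *
from m2h import rect
go(.447,-.08,.16,80)
c=cam("wrist"); X=cloud(c); P=X.reshape(-1,3); fr=c["frame"].reshape(-1,3)
hsv=cv2.cvtColor(c["frame"],cv2.COLOR_BGR2HSV)
def box(x0,x1,y0,y1,z0,z1): return P[(P[:,0]>x0)&(P[:,0]<x1)&(P[:,1]>y0)&(P[:,1]<y1)&(P[:,2]>z0)&(P[:,2]<z1)]
m=cv2.inRange(hsv,(0,150,40),(8,255,255))>0; m|=cv2.inRange(hsv,(174,150,40),(180,255,255))>0
q=X[m]; q=q[(q[:,2]>.016)&(q[:,2]<.024)&(q[:,0]<.6)&(abs(q[:,1])<.25)]; print("red top",rect(q),len(q),np.median(q[:,2]))
m=cv2.inRange(hsv,(10,90,60),(28,255,255))>0; q=X[m]; q=q[(q[:,2]>.01)&(q[:,2]<.08)&(q[:,0]<.6)&(abs(q[:,1])<.25)]
if len(q):
    t=q[q[:,2]>np.percentile(q[:,2],85)]; print("brass high",t.mean(0),rect(t),len(q))
t=box(.5,.7,-.1,.12,.149,.157); print("hub top",rect(t),len(t))
t=box(.5,.7,-.14,.14,.112,.121); print("arms",rect(t),len(t))
cv2.imwrite("pics/w6.png",c["frame"])
E
python3 pin.py
```

```text
t 39.0 pos [ 0.4743 -0.0848  0.2634] th 80.49 tilt 0.012 F [ 0.1 -0.1 -0.1] grip 0.799 ff 0.0 | shift tool [ 0.0003 -0.0278  0.1034] yaw 0.0085
red top (array([444.8, -80.3]), array([52.6, 14.3]), 79.0) 578 0.020120144587894767
brass high [ 0.45716974 -0.01238783  0.06203911] (array([456.6, -12.2]), array([ 3.8, 40.2]), 80.5) 485
hub top (array([597. ,  11.5]), array([37.5, 36.1]), 5.3) 1002
arms (array([600.1, -30.8]), array([ 33.6, 138.1]), 7.1) 4601
```

View pics/w6.png

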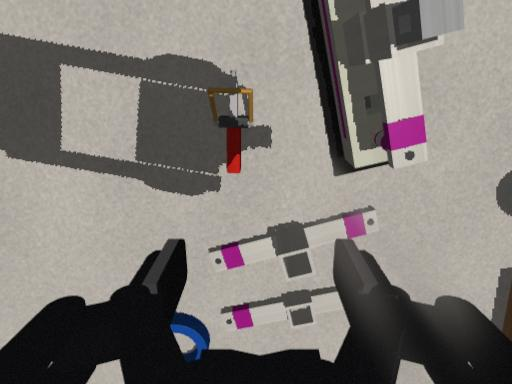

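The bar is seated, with its hub top at about 0.153 and centred on the post. The pin tab is at pixel (234,150), measured at (0.4448, -0.0803) with yaw about 79.7°, and its loop is open towards the tip.

Emit:
arm_command(
  commands=[
    {"tx":-0.0004,"ty":-0.0298,"tz":0,"yaw":0.0138,"gripper":0.5},
    {"tx":0,"ty":0,"tz":0.045,"yaw":0,"gripper":0.5},
    {"tx":0,"ty":0,"tz":0.045,"yaw":0,"gripper":0.5},
    {"tx":0,"ty":0,"tz":0.045,"yaw":0,"gripper":0.5},
    {"tx":0,"ty":0,"tz":0.04,"yaw":0,"gripper":0.5},
    {"tx":0,"ty":0,"tz":0,"yaw":0,"gripper":0.5},
    {"tx":0,"ty":0,"tz":0,"yaw":0,"gripper":0.5},
    {"tx":0,"ty":0,"tz":0,"yaw":0,"gripper":0.5},
  ],
)

```text
time_s: 40.1
position: [0.4458, -0.0805, 0.09]
ee_rot: [0.768, 0.641, 0.001, 0.001]
contact_force: [0.1, -0.2, -0.4]
grip_width: 0.497
finger_force: 0.0
```

```bash
sed -i 's/^go(.*/go(.4448,-.0803,.0105,79.7)/' pin.py; python3 pin.py
```

```text
t 40.1 pos [ 0.4458 -0.0805  0.09  ] th 79.71 tilt 0.143 F [ 0.1 -0.2 -0.4] grip 0.497 ff 0.0 | shift tool [ 0.0001 -0.0012  0.0795] yaw 0.0002
red top (array([444.8, -80. ]), array([53.5, 15.2]), 79.1) 1726 0.02014127773148744
brass high [ 0.45697968 -0.01227236  0.06209167] (array([457.2, -12.2]), array([ 3.8, 42.5]), 79.8) 1742
hub top (array([504.3, -78. ]), array([2.8, 8.7]), 81.2) 556
arms (array([0., 0.]), array([0., 0.]), 0.0) 0
```

Emit:
arm_command(
  commands=[
    {"tx":0.0002,"ty":-0.0009,"tz":0.03,"yaw":0,"gripper":0.5},
    {"tx":0,"ty":0,"tz":0.025,"yaw":0,"gripper":0.5},
    {"tx":0,"ty":0,"tz":0.015,"yaw":0,"gripper":0.5},
    {"tx":0,"ty":0,"tz":0.009,"yaw":0,"gripper":0.5},
    {"tx":0,"ty":0,"tz":0,"yaw":0,"gripper":0.5},
    {"tx":0,"ty":0,"tz":0,"yaw":0,"gripper":0.5},
    {"tx":0,"ty":0,"tz":0,"yaw":0,"gripper":0.5},
    {"tx":0,"ty":0,"tz":0,"yaw":0,"gripper":0.5},
  ],
)

```text
time_s: 41.15
position: [0.4443, -0.0799, 0.0096]
ee_rot: [0.768, 0.641, 0.0, 0.0]
contact_force: [0.5, 0.2, -0.0]
grip_width: 0.495
finger_force: 0.0
```

Emit:
arm_command(
  commands=[
    {"tx":0,"ty":0,"tz":0,"yaw":0,"gripper":1},
    {"tx":0,"ty":0,"tz":0,"yaw":0,"gripper":1},
    {"tx":0,"ty":0,"tz":0,"yaw":0,"gripper":1},
    {"tx":0,"ty":0,"tz":0,"yaw":0,"gripper":1},
    {"tx":0,"ty":0,"tz":0,"yaw":0,"gripper":1},
    {"tx":0,"ty":0,"tz":0,"yaw":0,"gripper":1},
    {"tx":0,"ty":0,"tz":0,"yaw":0,"gripper":1},
    {"tx":0,"ty":0,"tz":0,"yaw":0,"gripper":1},
  ],
)

```text
time_s: 42.15
position: [0.4443, -0.0799, 0.0096]
ee_rot: [0.768, 0.641, 0.0, 0.0]
contact_force: [-0.5, 0.4, 5.5]
grip_width: 0.167
finger_force: 59.3
```

Emit:
arm_command(
  commands=[
    {"tx":0,"ty":0,"tz":-0.02,"yaw":0,"gripper":1},
    {"tx":0,"ty":0,"tz":-0.04,"yaw":0,"gripper":1},
    {"tx":0,"ty":0,"tz":-0.05,"yaw":0,"gripper":1},
    {"tx":0,"ty":0,"tz":-0.048,"yaw":0,"gripper":1},
    {"tx":0,"ty":0,"tz":0,"yaw":0.16,"gripper":1},
    {"tx":0,"ty":0,"tz":0,"yaw":0.16,"gripper":1},
    {"tx":0,"ty":0,"tz":0,"yaw":0.16,"gripper":1},
    {"tx":0,"ty":0,"tz":0,"yaw":0.16,"gripper":1},
  ],
)

```text
time_s: 43.15
position: [0.444, -0.0798, 0.1672]
ee_rot: [0.931, 0.364, -0.0, -0.0]
contact_force: [-0.3, 0.6, -1.4]
grip_width: 0.174
finger_force: 58.7
```

Emit:
arm_command(
  commands=[
    {"tx":0,"ty":0,"tz":0,"yaw":0.17,"gripper":1},
    {"tx":0,"ty":0,"tz":0,"yaw":0.17,"gripper":1},
    {"tx":0,"ty":0,"tz":0,"yaw":0.17,"gripper":1},
    {"tx":0,"ty":0,"tz":0,"yaw":0.168,"gripper":1},
    {"tx":0,"ty":0,"tz":0,"yaw":0,"gripper":1},
    {"tx":0,"ty":0,"tz":0,"yaw":0,"gripper":1},
    {"tx":0,"ty":0,"tz":0,"yaw":0,"gripper":1},
    {"tx":0,"ty":0,"tz":0,"yaw":0,"gripper":1},
  ],
)

```text
time_s: 44.15
position: [0.4441, -0.0799, 0.1673]
ee_rot: [0.999, 0.037, -0.0, -0.0]
contact_force: [-0.1, -0.2, -1.5]
grip_width: 0.174
finger_force: 58.7
```

```bash
python3 - <<'E'
from h import *
go(.4724,.0032,.168,4.2)
c=cam("wrist"); cv2.imwrite("pics/w7.png",c["frame"])
o=r.get_obs(); M=R.from_quat(o["ee_rot"]).as_matrix(); X=(cloud(c)-o["position"])@M
from m2h import rect
P=X.reshape(-1,3); hsv=cv2.cvtColor(c["frame"],cv2.COLOR_BGR2HSV).reshape(-1,3)
q=P[(P[:,0]>.045)&(P[:,0]<.11)&(abs(P[:,1])<.02)&(abs(P[:,2])<.02)]; print("shank",rect(q),len(q),np.percentile(q[:,2],[2,50,98]))
q=q[np.argsort(q[:,2])][:len(q)//3]; 
for a in(.05,.06,.07,.08):
    t=q[abs(q[:,0]-a)<.004]; 
    if len(t): print(a,"y mid",(t[:,1].min()+t[:,1].max())/2,"w",np.ptp(t[:,1]),"z",np.median(t[:,2]),len(t))
E
```

```text
t 44.1 pos [ 0.4441 -0.0799  0.1673] th 4.23 tilt 0.007 F [-0.1 -0.2 -1.5] grip 0.174 ff 58.7 | shift tool [ 0.0344 -0.0808 -0.0007] yaw 0.0004
shank (array([67. , -0.6]), array([ 8.4, 43.9]), 89.7) 1938 [-0.00920972 -0.00779137 -0.00472082]
0.05 y mid -0.000491715774823777 w 0.008300436421792203 z -0.008461918085586268 180
0.06 y mid -0.0005134470737771905 w 0.008102369298572418 z -0.008492204597391927 131
0.07 y mid -0.000667247537055646 w 0.008177225013620854 z -0.00847398182185639 164
0.08 y mid -0.0005240055448530471 w 0.007722081693365709 z -0.008437355689775283 29
```

View pics/w7.png

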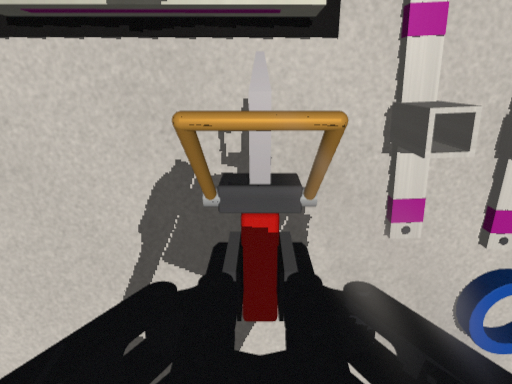

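The wrist view shows the pin held straight: shank from (260,185) to the tip at (260,55), and the brass loop open. The shank is 0.5 mm off-centre and its axis is 1 mm above the TCP. I'll move to the pre-insert pose and re-measure the post.

Emit:
arm_command(
  commands=[
    {"tx":0,"ty":-0.02,"tz":0,"yaw":0,"gripper":1},
    {"tx":0,"ty":-0.03,"tz":0,"yaw":0,"gripper":1},
    {"tx":0,"ty":-0.0303,"tz":0,"yaw":0,"gripper":1},
    {"tx":0.0344,"ty":0,"tz":0,"yaw":0,"gripper":1},
    {"tx":0,"ty":0,"tz":0,"yaw":0,"gripper":1},
    {"tx":0,"ty":0,"tz":0,"yaw":0,"gripper":1},
    {"tx":0,"ty":0,"tz":0,"yaw":0,"gripper":1},
    {"tx":0,"ty":0,"tz":0,"yaw":0,"gripper":1},
  ],
)

```text
time_s: 45.2
position: [0.4723, 0.0025, 0.1675]
ee_rot: [0.999, 0.036, 0.0, -0.0]
contact_force: [0.7, -0.7, -1.9]
grip_width: 0.172
finger_force: 58.9
```

```bash
cat > pre.py <<'E'
from h import *
from m2h import rect
go(.4724,.0032,.167,4.2)
c=cam("wrist"); cv2.imwrite("pics/w8.png",c["frame"])
o=r.get_obs(); M=R.from_quat(o["ee_rot"]).as_matrix(); X=(cloud(c)-o["position"])@M; P=X.reshape(-1,3)
for nm,h in (("post top",.190),("hub top",.153),("shoulder",.105)):
    z=o["position"][2]-h
    q=P[(P[:,0]>.06)&(P[:,0]<.18)&(abs(P[:,1])<.05)&(abs(P[:,2]-z)<.003)]
    if len(q)>5: print(nm,"tool:",rect(q),len(q),np.median(q[:,2])-z)
q=P[(P[:,0]>.045)&(P[:,0]<.07)&(abs(P[:,1])<.012)&(P[:,2]<-.004)&(P[:,2]>-.012)]; print("shank",rect(q),np.percentile(q[:,2],[5,50]))
E
python3 pre.py
```

```text
t 45.2 pos [0.4723 0.0025 0.1675] th 4.14 tilt 0.013 F [ 0.7 -0.7 -1.9] grip 0.172 ff 58.9 | shift tool [ 0.0002 -0.0007  0.0005] yaw -0.001
hub top tool: (array([108.4,   0.6]), array([36. ,  2.7]), 89.3) 689 -8.478241073399569e-05
shoulder tool: (array([1.072e+02, 1.000e-01]), array([100. ,   7.1]), 89.0) 726 -0.0003592995753178632
shank (array([57.4, -0.5]), array([ 8.4, 24.8]), 89.6) [-0.00904928 -0.00802268]
```

View pics/w8.png

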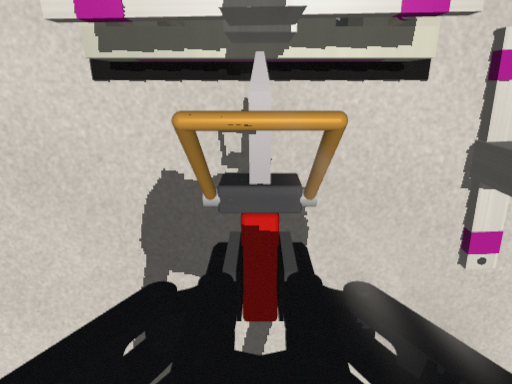

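Emit:
arm_command(
  commands=[
    {"tx":0.01,"ty":-0.0003,"tz":0.0003,"yaw":0,"gripper":1},
    {"tx":0.005,"ty":0,"tz":0,"yaw":0,"gripper":1},
    {"tx":0.004,"ty":0,"tz":0,"yaw":0,"gripper":1},
    {"tx":0.004,"ty":0,"tz":0,"yaw":0,"gripper":1},
    {"tx":0.004,"ty":0,"tz":0,"yaw":0,"gripper":1},
    {"tx":0.003,"ty":0,"tz":0,"yaw":0,"gripper":1},
    {"tx":0,"ty":0,"tz":0,"yaw":0,"gripper":1},
    {"tx":0,"ty":0,"tz":0,"yaw":0,"gripper":1},
  ],
)

```text
time_s: 46.25
position: [0.5024, 0.0052, 0.167]
ee_rot: [0.999, 0.036, -0.0, -0.0]
contact_force: [-0.2, 0.1, -2.2]
grip_width: 0.178
finger_force: 58.9
```

Emit:
arm_command(
  commands=[
    {"tx":0.004,"ty":0,"tz":0,"yaw":0,"gripper":1},
    {"tx":0.004,"ty":0,"tz":0,"yaw":0,"gripper":1},
    {"tx":0.004,"ty":0,"tz":0,"yaw":0,"gripper":1},
    {"tx":0,"ty":0,"tz":0,"yaw":0,"gripper":1},
    {"tx":0,"ty":0,"tz":0,"yaw":0,"gripper":1},
    {"tx":0,"ty":0,"tz":0,"yaw":0,"gripper":1},
    {"tx":0,"ty":0,"tz":0,"yaw":0,"gripper":1},
    {"tx":0,"ty":0,"tz":0,"yaw":0,"gripper":1},
  ],
)

```text
time_s: 47.25
position: [0.5144, 0.0061, 0.167]
ee_rot: [0.999, 0.036, -0.0, -0.0]
contact_force: [-0.1, -0.2, -0.5]
grip_width: 0.172
finger_force: 58.9
```

```bash
cat > chk.py <<'E'
from h import *
from m2h import rect
go(.5422,.0083,.167,4.2)
c=cam("wrist"); cv2.imwrite("pics/w9.png",c["frame"]); P=cloud(c).reshape(-1,3)
q=P[(P[:,0]>.57)&(P[:,0]<.63)&(abs(P[:,1]-.0123)<.016)&(abs(P[:,2]-.19)<.003)]
if len(q)>5: print("post",rect(q),len(q))
o=r.get_obs(); M=R.from_quat(o["ee_rot"]).as_matrix(); P=(P-o["position"])@M
q=P[(P[:,0]>.045)&(P[:,0]<.06)&(abs(P[:,1])<.012)&(P[:,2]<-.004)&(P[:,2]>-.012)]; print("shank",rect(q),len(q),np.percentile(q[:,2],[5,50]) if len(q) else 0)
E
python3 chk.py
```

```text
t 47.2 pos [0.5144 0.0061 0.167 ] th 4.16 tilt 0.005 F [-0.1 -0.2 -0.5] grip 0.172 ff 58.9 | shift tool [ 0.0279 -0.0002  0.    ] yaw -0.0007
post (array([596.1,  12. ]), array([24.1, 24.1]), 4.3) 5976
shank (array([52.5, -0.4]), array([14.9,  8.4]), 0.1) 823 [-0.00905874 -0.00807183]
```

Emit:
arm_command(
  commands=[
    {"tx":0.004,"ty":0,"tz":0,"yaw":0,"gripper":1},
    {"tx":0.004,"ty":0,"tz":0,"yaw":0,"gripper":1},
    {"tx":0.004,"ty":0,"tz":0,"yaw":0,"gripper":1},
    {"tx":0.004,"ty":0,"tz":0,"yaw":0,"gripper":1},
    {"tx":0.004,"ty":0,"tz":0,"yaw":0,"gripper":1},
    {"tx":0.004,"ty":0,"tz":0,"yaw":0,"gripper":1},
    {"tx":0.002,"ty":0,"tz":0,"yaw":0,"gripper":1},
    {"tx":0,"ty":0,"tz":0,"yaw":0,"gripper":1},
  ],
)

```text
time_s: 48.3
position: [0.5404, 0.0079, 0.1669]
ee_rot: [0.999, 0.036, -0.0, -0.0]
contact_force: [-0.1, 0.3, -1.3]
grip_width: 0.17
finger_force: 58.9
```

Emit:
arm_command(
  commands=[
    {"tx":0.001,"ty":0,"tz":0,"yaw":0,"gripper":1},
    {"tx":0.0005,"ty":0,"tz":0,"yaw":0,"gripper":1},
    {"tx":0,"ty":0,"tz":0,"yaw":0,"gripper":1},
    {"tx":0,"ty":0,"tz":0,"yaw":0,"gripper":1},
    {"tx":0,"ty":0,"tz":0,"yaw":0,"gripper":1},
    {"tx":0,"ty":0,"tz":0,"yaw":0,"gripper":1},
    {"tx":0,"ty":0,"tz":0,"yaw":0,"gripper":1},
    {"tx":0,"ty":0,"tz":0,"yaw":0,"gripper":1},
  ],
)

```text
time_s: 49.3
position: [0.5419, 0.0081, 0.167]
ee_rot: [0.999, 0.036, -0.0, -0.0]
contact_force: [0.6, -0.5, -1.6]
grip_width: 0.17
finger_force: 58.9
```

```bash
python3 chk.py
```

```text
t 49.3 pos [0.5419 0.0081 0.167 ] th 4.16 tilt 0.005 F [ 0.6 -0.5 -1.6] grip 0.170 ff 58.9 | shift tool [ 0.0004 -0.0002  0.    ] yaw -0.0007
post (array([594.2,  11.8]), array([20.8, 24.1]), 4.2) 4000
shank (array([0., 0.]), array([0., 0.]), 0.0) 0 0
```

View pics/w9.png

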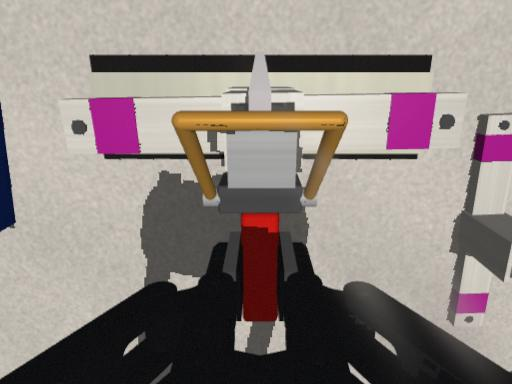

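The pin is through the post, with the tip showing at (260,60) and the head close against the post at (260,185). I'll press 1–2 mm more until the force shows.

Emit:
arm_command(
  commands=[
    {"tx":0.0005,"ty":0,"tz":0,"yaw":0,"gripper":1},
    {"tx":0.0005,"ty":0,"tz":0,"yaw":0,"gripper":1},
    {"tx":0.0005,"ty":0,"tz":0,"yaw":0,"gripper":1},
    {"tx":0,"ty":0,"tz":0,"yaw":0,"gripper":1},
    {"tx":0,"ty":0,"tz":0,"yaw":0,"gripper":1},
    {"tx":0,"ty":0,"tz":0,"yaw":0,"gripper":1},
    {"tx":0,"ty":0,"tz":0,"yaw":0,"gripper":1},
    {"tx":0,"ty":0,"tz":0,"yaw":0,"gripper":1},
  ],
)

```text
time_s: 50.35
position: [0.5434, 0.0082, 0.167]
ee_rot: [0.999, 0.036, -0.0, -0.0]
contact_force: [0.2, 1.5, -1.2]
grip_width: 0.17
finger_force: 58.9
```

Emit:
arm_command(
  commands=[
    {"tx":0.0005,"ty":0,"tz":0,"yaw":0,"gripper":1},
    {"tx":0.0005,"ty":0,"tz":0,"yaw":0,"gripper":1},
    {"tx":0.0005,"ty":0,"tz":0,"yaw":0,"gripper":1},
    {"tx":0,"ty":0,"tz":0,"yaw":0,"gripper":1},
    {"tx":0,"ty":0,"tz":0,"yaw":0,"gripper":1},
    {"tx":0,"ty":0,"tz":0,"yaw":0,"gripper":1},
    {"tx":0,"ty":0,"tz":0,"yaw":0,"gripper":1},
    {"tx":0,"ty":0,"tz":0,"yaw":0,"gripper":1},
  ],
)

```text
time_s: 51.35
position: [0.5449, 0.0082, 0.167]
ee_rot: [0.999, 0.036, -0.0, -0.0]
contact_force: [0.1, 0.0, -0.4]
grip_width: 0.172
finger_force: 58.9
```

Emit:
arm_command(
  commands=[
    {"tx":0.0005,"ty":0,"tz":0,"yaw":0,"gripper":1},
    {"tx":0.0005,"ty":0,"tz":0,"yaw":0,"gripper":1},
    {"tx":0.0005,"ty":0,"tz":0,"yaw":0,"gripper":1},
    {"tx":0.0005,"ty":0,"tz":0,"yaw":0,"gripper":1},
    {"tx":0,"ty":0,"tz":0,"yaw":0,"gripper":1},
    {"tx":0,"ty":0,"tz":0,"yaw":0,"gripper":1},
    {"tx":0,"ty":0,"tz":0,"yaw":0,"gripper":1},
    {"tx":0,"ty":0,"tz":0,"yaw":0,"gripper":1},
  ],
)

```text
time_s: 52.35
position: [0.5452, 0.0083, 0.1669]
ee_rot: [0.999, 0.036, -0.002, -0.0]
contact_force: [-19.3, -1.3, 7.1]
grip_width: 0.171
finger_force: 60.0
```

```bash
python3 chk.py; python3 - <<'E'
from h import *
c=cam("wrist"); o=r.get_obs(); M=R.from_quat(o["ee_rot"]).as_matrix(); P=(cloud(c)-o["position"])@M; P=P.reshape(-1,3); f=c["frame"].reshape(-1,3)
hsv=cv2.cvtColor(c["frame"],cv2.COLOR_BGR2HSV).reshape(-1,3)
q=P[(hsv[:,0]>10)&(hsv[:,0]<28)&(hsv[:,1]>90)&(P[:,2]<-.03)]; t=q[q[:,2]<np.percentile(q[:,2],10)]; print("loop bar x,z",np.median(q[q[:,0]>np.percentile(q[:,0],60)],0),t.mean(0))
q=P[(abs(P[:,1])<.005)&(P[:,0]>.02)&(P[:,0]<.12)&(P[:,2]<.015)]
for a in np.arange(.022,.11,.004):
    t=q[abs(q[:,0]-a)<.002]; print("%.3f"%a,np.round(t[:,2].min()*1000,1) if len(t) else None,end="; ")
E
```

```text
t 52.4 pos [0.5452 0.0083 0.1669] th 4.16 tilt 0.228 F [-19.3  -1.3   7.1] grip 0.171 ff 60.0 | shift tool [-0.003  -0.0002 -0.0001] yaw -0.0007
post (array([595.6,  11.9]), array([23.6, 24.2]), 4.3) 4468
shank (array([0., 0.]), array([0., 0.]), 0.0) 0 0
loop bar x,z [ 0.06983626 -0.00052513 -0.05203261] [ 0.06929319 -0.00060733 -0.05751228]
0.022 -11.9; 0.026 -12.1; 0.030 -12.9; 0.034 -12.3; 0.038 -24.6; 0.042 -24.9; 0.046 -25.4; 0.050 -25.1; 0.054 -25.1; 0.058 -25.4; 0.062 -25.5; 0.066 -53.4; 0.070 -54.2; 0.074 -10.1; 0.078 -134.9; 0.082 -8.8; 0.086 -7.6; 0.090 -6.2; 0.094 None; 0.098 None; 0.102 None; 0.106 None;
```

Contact: -19 N along x, so the head is against the post and the pin is home. I'll ease off, release, rise, and close the fingers to push the loop.

Emit:
arm_command(
  commands=[
    {"tx":-0.001,"ty":0,"tz":0,"yaw":0,"gripper":1},
    {"tx":0,"ty":0,"tz":0,"yaw":0,"gripper":1},
    {"tx":0,"ty":0,"tz":0,"yaw":0,"gripper":0.5},
    {"tx":0,"ty":0,"tz":0,"yaw":0,"gripper":0.5},
    {"tx":0,"ty":0,"tz":0,"yaw":0,"gripper":0.5},
    {"tx":0,"ty":0,"tz":-0.02,"yaw":0,"gripper":0.5},
    {"tx":0,"ty":0,"tz":-0.04,"yaw":0,"gripper":0.5},
    {"tx":0,"ty":0,"tz":-0.04,"yaw":0,"gripper":0.5},
  ],
)

```text
time_s: 53.45
position: [0.5458, 0.0083, 0.2682]
ee_rot: [0.999, 0.036, -0.0, -0.0]
contact_force: [-0.8, 0.2, 1.0]
grip_width: 0.495
finger_force: 0.0
```

Emit:
arm_command(
  commands=[
    {"tx":0,"ty":0,"tz":0,"yaw":0,"gripper":1},
    {"tx":0,"ty":0,"tz":0,"yaw":0,"gripper":1},
    {"tx":0,"ty":0,"tz":0,"yaw":0,"gripper":1},
    {"tx":0,"ty":0,"tz":0,"yaw":0,"gripper":1},
    {"tx":0,"ty":0,"tz":0,"yaw":0,"gripper":1},
    {"tx":0,"ty":0,"tz":0,"yaw":0,"gripper":1},
    {"tx":0,"ty":0,"tz":0,"yaw":0,"gripper":1},
    {"tx":0,"ty":0,"tz":0,"yaw":0,"gripper":1},
  ],
)

```text
time_s: 54.45
position: [0.5459, 0.0083, 0.267]
ee_rot: [0.999, 0.036, 0.0, -0.0]
contact_force: [-0.2, -1.1, -0.5]
grip_width: 0.002
finger_force: 0.0
```

```bash
python3 - <<'E'
from h import *
a=np.array([.9973,.0732]); p=np.array([.5452,.0083])+.072*a
go(p[0],p[1],.243,4.2)
for n in("wrist","side","scene"):
    c=cam(n); P=cloud(c).reshape(-1,3); hsv=cv2.cvtColor(c["frame"],cv2.COLOR_BGR2HSV).reshape(-1,3)
    q=P[(hsv[:,0]>10)&(hsv[:,0]<28)&(hsv[:,1]>90)&(P[:,2]>.17)&(P[:,2]<.25)&(abs(P[:,1])<.1)&(abs(P[:,0]-.6)<.06)]
    if len(q)<5: print(n,"no brass"); continue
    t=q[q[:,2]>np.percentile(q[:,2],60)]; d=(t[:,:2]-[.5452,.0083]); print(n,"bar s",np.median(d@a),"lat",np.median(d@[-a[1],a[0]]),"ztop",np.percentile(q[:,2],[50,90,98]),len(q))
    if n=="wrist": cv2.imwrite("pics/w10.png",c["frame"])
E
```

```text
t 54.5 pos [0.5459 0.0083 0.267 ] th 4.16 tilt 0.007 F [-0.2 -1.1 -0.5] grip 0.002 ff 0.0 | shift tool [ 0.0713 -0.0001  0.024 ] yaw -0.0008
wrist bar s 0.06254503816445897 lat 0.0007047546138984354 ztop [0.21971309 0.2213339  0.22202349] 1226
side bar s 0.05852416113720195 lat -0.00019630244749902742 ztop [0.20436185 0.22091921 0.22232823] 84
scene bar s 0.0643659761214578 lat 4.492740067900446e-07 ztop [0.21875348 0.22112633 0.22279601] 44
```

View pics/w10.png

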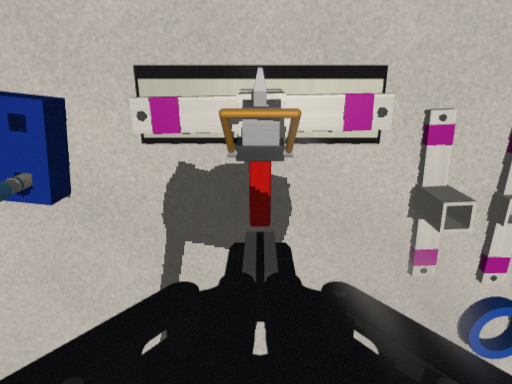

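The wrist view shows the loop bar at (260,112), at s≈0.064 and z≈0.222, with the pin still in the post. I'll move the fingertips above the bar, then press forward and down.

Emit:
arm_command(
  commands=[
    {"tx":0.035,"ty":0,"tz":0,"yaw":0,"gripper":1},
    {"tx":0.034,"ty":0,"tz":0,"yaw":0,"gripper":1},
    {"tx":0,"ty":0,"tz":0,"yaw":0,"gripper":1},
    {"tx":0,"ty":0,"tz":0.012,"yaw":0,"gripper":1},
    {"tx":0,"ty":0,"tz":0.012,"yaw":0,"gripper":1},
    {"tx":0,"ty":0,"tz":0,"yaw":0,"gripper":1},
    {"tx":0,"ty":0,"tz":0,"yaw":0,"gripper":1},
    {"tx":0,"ty":0,"tz":0,"yaw":0,"gripper":1},
  ],
)

```text
time_s: 55.6
position: [0.6147, 0.0133, 0.2435]
ee_rot: [0.999, 0.036, 0.0, 0.0]
contact_force: [-0.0, 0.9, 0.4]
grip_width: -0.001
finger_force: 0.0
```

Emit:
arm_command(
  commands=[
    {"tx":0.001,"ty":0,"tz":0.005,"yaw":0,"gripper":1},
    {"tx":0.001,"ty":0,"tz":0.005,"yaw":0,"gripper":1},
    {"tx":0.002,"ty":0,"tz":0.005,"yaw":0,"gripper":1},
    {"tx":0.003,"ty":0,"tz":0.005,"yaw":0,"gripper":1},
    {"tx":0.003,"ty":0,"tz":0.005,"yaw":0,"gripper":1},
    {"tx":0.002,"ty":0,"tz":0.005,"yaw":0,"gripper":1},
    {"tx":0,"ty":0,"tz":0,"yaw":0,"gripper":1},
    {"tx":0,"ty":0,"tz":0,"yaw":0,"gripper":1},
  ],
)

```text
time_s: 56.6
position: [0.6267, 0.0142, 0.2132]
ee_rot: [0.999, 0.036, 0.0, -0.0]
contact_force: [0.3, 0.4, 0.1]
grip_width: -0.004
finger_force: 0.0
```

```bash
cat > loop.py <<'E'
from h import *
a=np.array([.9973,.0732]); p=np.array([.5452,.0083])+.084*a
go(p[0],p[1],.20,4.2)
for n in("side","scene"):
    c=cam(n); P=cloud(c).reshape(-1,3); hsv=cv2.cvtColor(c["frame"],cv2.COLOR_BGR2HSV).reshape(-1,3)
    q=P[(hsv[:,0]>10)&(hsv[:,0]<28)&(hsv[:,1]>90)&(P[:,2]>.15)&(P[:,2]<.25)&(abs(P[:,1])<.06)&(abs(P[:,0]-.6)<.08)]
    if len(q)<5: print(n,"no brass"); continue
    print(n,"s range",np.percentile((q[:,:2]-[.5452,.0083])@a,[5,95]),"z",np.percentile(q[:,2],[5,95]),len(q))
E
python3 loop.py
```

```text
t 56.6 pos [0.6267 0.0142 0.2132] th 4.16 tilt 0.010 F [0.3 0.4 0.1] grip -0.004 ff 0.0 | shift tool [ 0.0023 -0.0001  0.0132] yaw -0.0007
side s range [0.03411771 0.06669129] z [0.18247379 0.22101831] 69
scene s range [0.02771455 0.0638272 ] z [0.17376362 0.21954629] 18
```

The bar was missed (no force, bar still at z 0.22): the tip passed ahead of it. I'll go back and start right over the bar.

Emit:
arm_command(
  commands=[
    {"tx":0,"ty":0,"tz":-0.03,"yaw":0,"gripper":1},
    {"tx":0,"ty":0,"tz":0,"yaw":0,"gripper":1},
    {"tx":-0.02,"ty":0,"tz":0,"yaw":0,"gripper":1},
    {"tx":0,"ty":0,"tz":0,"yaw":0,"gripper":1},
    {"tx":0,"ty":0,"tz":0,"yaw":0,"gripper":1},
    {"tx":0,"ty":0,"tz":0.006,"yaw":0,"gripper":1},
    {"tx":0,"ty":0,"tz":0.006,"yaw":0,"gripper":1},
    {"tx":0,"ty":0,"tz":0,"yaw":0,"gripper":1},
  ],
)

```text
time_s: 57.7
position: [0.6066, 0.0128, 0.2301]
ee_rot: [0.999, 0.036, -0.001, -0.0]
contact_force: [0.1, -0.2, 0.1]
grip_width: 0.001
finger_force: 0.0
```

Emit:
arm_command(
  commands=[
    {"tx":0.003,"ty":0,"tz":0.005,"yaw":0,"gripper":1},
    {"tx":0.003,"ty":0,"tz":0.005,"yaw":0,"gripper":1},
    {"tx":0,"ty":0,"tz":0,"yaw":0,"gripper":1},
    {"tx":0,"ty":0,"tz":0,"yaw":0,"gripper":1},
    {"tx":0,"ty":0,"tz":0,"yaw":0,"gripper":1},
    {"tx":0,"ty":0,"tz":0,"yaw":0,"gripper":1},
    {"tx":0,"ty":0,"tz":0,"yaw":0,"gripper":1},
    {"tx":0,"ty":0,"tz":0,"yaw":0,"gripper":1},
  ],
)

```text
time_s: 58.7
position: [0.6143, 0.0132, 0.2226]
ee_rot: [0.999, 0.036, 0.003, 0.0]
contact_force: [8.9, 0.2, 10.8]
grip_width: -0.004
finger_force: 5.5
```

```bash
python3 loop.py
```

```text
t 58.7 pos [0.6143 0.0132 0.2226] th 4.16 tilt 0.298 F [ 8.9  0.2 10.8] grip -0.004 ff 5.5 | shift tool [ 0.0146 -0.0002  0.0227] yaw -0.0007
side s range [0.03384976 0.06605923] z [0.17813963 0.21432891] 60
scene s range [0.03782641 0.07185444] z [0.17831703 0.21557961] 25
```

The force is along the loop's leg towards the hinge, so the tip is still too far forward. I'll lift, back off 20 mm, drop in behind the bar, and push forward then down.

Emit:
arm_command(
  commands=[
    {"tx":0,"ty":0,"tz":-0.02,"yaw":0,"gripper":1},
    {"tx":-0.01,"ty":0,"tz":0,"yaw":0,"gripper":1},
    {"tx":-0.012,"ty":0,"tz":0,"yaw":0,"gripper":1},
    {"tx":0,"ty":0,"tz":0,"yaw":0,"gripper":1},
    {"tx":0,"ty":0,"tz":0.012,"yaw":0,"gripper":1},
    {"tx":0,"ty":0,"tz":0.012,"yaw":0,"gripper":1},
    {"tx":0,"ty":0,"tz":0,"yaw":0,"gripper":1},
    {"tx":0,"ty":0,"tz":0,"yaw":0,"gripper":1},
  ],
)

```text
time_s: 59.8
position: [0.5908, 0.0116, 0.217]
ee_rot: [0.999, 0.036, -0.0, -0.0]
contact_force: [0.2, -0.0, 0.5]
grip_width: 0.003
finger_force: 0.0
```

```bash
python3 loop.py; python3 - <<'E'
from h import *
ims=[]
for n in("side","scene"):
    c=cam(n); u,v=proj(c,[.60,.012,.20]); u=int(u);v=int(v); ims.append(cv2.resize(c["frame"][max(v-45,0):v+45,u-45:u+45],(400,400),interpolation=cv2.INTER_CUBIC))
cv2.imwrite("pics/l1.png",np.hstack(ims))
E
```

```text
t 59.8 pos [0.5908 0.0116 0.217 ] th 4.16 tilt 0.013 F [ 0.2 -0.   0.5] grip 0.003 ff 0.0 | shift tool [ 0.0382 -0.0001  0.017 ] yaw -0.0007
side s range [0.03277268 0.06031207] z [0.17974908 0.22087205] 43
scene s range [0.02789616 0.06578768] z [0.17414305 0.22167762] 48
```

View pics/l1.png

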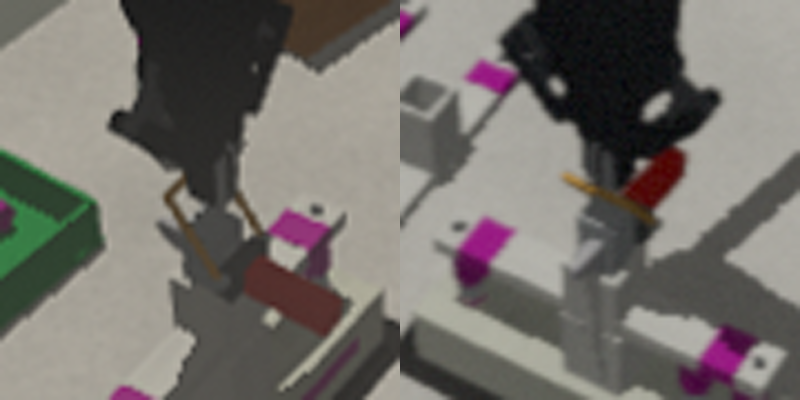

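The crop shows the fingers now behind the bar and between the loop's legs (side view, bar at about (175,190)). I'll push forward and down along the arc.

Emit:
arm_command(
  commands=[
    {"tx":0.006,"ty":0,"tz":0,"yaw":0,"gripper":1},
    {"tx":0.006,"ty":0,"tz":0,"yaw":0,"gripper":1},
    {"tx":0.004,"ty":0,"tz":0.001,"yaw":0,"gripper":1},
    {"tx":0.004,"ty":0,"tz":0.002,"yaw":0,"gripper":1},
    {"tx":0.004,"ty":0,"tz":0.003,"yaw":0,"gripper":1},
    {"tx":0.004,"ty":0,"tz":0.004,"yaw":0,"gripper":1},
    {"tx":0.004,"ty":0,"tz":0.004,"yaw":0,"gripper":1},
    {"tx":0.003,"ty":0,"tz":0.003,"yaw":0,"gripper":1},
  ],
)

```text
time_s: 61.0
position: [0.6192, 0.0139, 0.1949]
ee_rot: [0.999, 0.036, -0.01, -0.0]
contact_force: [-61.7, -6.2, -17.4]
grip_width: 0.0
finger_force: 30.5
```

```bash
python3 loop.py
```

```text
t 61.0 pos [0.6192 0.0139 0.1949] th 4.15 tilt 1.199 F [-61.7  -6.2 -17.4] grip 0.000 ff 30.5 | shift tool [ 0.0097  0.0002 -0.0053] yaw -0.0009
side s range [0.04039584 0.08556554] z [0.18000679 0.19384836] 32
scene s range [0.04138045 0.0900926 ] z [0.17923759 0.19410217] 56
```

The loop is nearly down (brass z 0.18–0.194) but the finger is pressing it outward. I'll relieve the push, then lift straight up.

Emit:
arm_command(
  commands=[
    {"tx":-0.004,"ty":0,"tz":0,"yaw":0,"gripper":1},
    {"tx":-0.004,"ty":0,"tz":0,"yaw":0,"gripper":1},
    {"tx":0,"ty":0,"tz":0,"yaw":0,"gripper":1},
    {"tx":0,"ty":0,"tz":0,"yaw":0,"gripper":1},
    {"tx":0,"ty":0,"tz":0,"yaw":0,"gripper":1},
    {"tx":0,"ty":0,"tz":0,"yaw":0,"gripper":1},
    {"tx":0,"ty":0,"tz":0,"yaw":0,"gripper":1},
    {"tx":0,"ty":0,"tz":0,"yaw":0,"gripper":1},
  ],
)

```text
time_s: 62.1
position: [0.6163, 0.0135, 0.1986]
ee_rot: [0.999, 0.036, -0.003, -0.0]
contact_force: [-13.7, -0.8, -6.0]
grip_width: -0.001
finger_force: 6.8
```

```bash
python3 loop.py
```

```text
t 62.1 pos [0.6163 0.0135 0.1986] th 4.16 tilt 0.303 F [-13.7  -0.8  -6. ] grip -0.001 ff 6.8 | shift tool [ 0.0127 -0.     -0.0015] yaw -0.0008
side s range [0.03752678 0.08304836] z [0.18009671 0.19744873] 37
scene s range [0.04148117 0.08899058] z [0.17470836 0.19987368] 56
```

Emit:
arm_command(
  commands=[
    {"tx":-0.0025,"ty":0,"tz":0,"yaw":0,"gripper":1},
    {"tx":0,"ty":0,"tz":0,"yaw":0,"gripper":1},
    {"tx":0,"ty":0,"tz":0,"yaw":0,"gripper":1},
    {"tx":0,"ty":0,"tz":0,"yaw":0,"gripper":1},
    {"tx":0,"ty":0,"tz":0,"yaw":0,"gripper":1},
    {"tx":0,"ty":0,"tz":0,"yaw":0,"gripper":1},
    {"tx":0,"ty":0,"tz":0,"yaw":0,"gripper":1},
    {"tx":0,"ty":0,"tz":0,"yaw":0,"gripper":1},
  ],
)

```text
time_s: 63.2
position: [0.615, 0.0134, 0.1998]
ee_rot: [0.999, 0.036, -0.0, -0.0]
contact_force: [-5.4, -0.2, -1.7]
grip_width: 0.002
finger_force: 2.7
```

```bash
python3 loop.py
```

```text
t 63.2 pos [0.615  0.0134 0.1998] th 4.16 tilt 0.054 F [-5.4 -0.2 -1.7] grip 0.002 ff 2.7 | shift tool [ 0.014  -0.     -0.0002] yaw -0.0007
side s range [0.0366119  0.08218677] z [0.17888482 0.19877831] 41
scene s range [0.04030697 0.08686559] z [0.1636134  0.20031362] 52
```

Emit:
arm_command(
  commands=[
    {"tx":-0.002,"ty":0,"tz":0,"yaw":0,"gripper":1},
    {"tx":-0.002,"ty":0,"tz":0,"yaw":0,"gripper":1},
    {"tx":0,"ty":0,"tz":0,"yaw":0,"gripper":1},
    {"tx":0,"ty":0,"tz":0,"yaw":0,"gripper":1},
    {"tx":0,"ty":0,"tz":0,"yaw":0,"gripper":1},
    {"tx":0,"ty":0,"tz":0,"yaw":0,"gripper":1},
    {"tx":0,"ty":0,"tz":0,"yaw":0,"gripper":1},
    {"tx":0,"ty":0,"tz":0,"yaw":0,"gripper":1},
  ],
)

```text
time_s: 64.3
position: [0.6112, 0.0131, 0.2]
ee_rot: [0.999, 0.036, -0.0, -0.0]
contact_force: [-0.6, -0.1, -0.4]
grip_width: 0.001
finger_force: 0.0
```

```bash
python3 loop.py
```

```text
t 64.3 pos [0.6112 0.0131 0.2   ] th 4.16 tilt 0.006 F [-0.6 -0.1 -0.4] grip 0.001 ff 0.0 | shift tool [ 0.0178 -0.0001  0.    ] yaw -0.0007
side s range [0.03800564 0.0858441 ] z [0.17416773 0.18190033] 36
scene s range [0.04399796 0.09027434] z [0.15755583 0.18112366] 68
```

It snapped shut once freed: brass z is 0.174–0.182, level. I'll lift clear and verify.

Emit:
arm_command(
  commands=[
    {"tx":0,"ty":0,"tz":-0.02,"yaw":0,"gripper":1},
    {"tx":0,"ty":0,"tz":-0.04,"yaw":0,"gripper":1},
    {"tx":0,"ty":0,"tz":-0.04,"yaw":0,"gripper":1},
    {"tx":-0.04,"ty":0,"tz":0,"yaw":0,"gripper":1},
    {"tx":-0.04,"ty":0,"tz":0,"yaw":0,"gripper":1},
    {"tx":0,"ty":0,"tz":0,"yaw":0,"gripper":1},
    {"tx":0,"ty":0,"tz":0,"yaw":0,"gripper":1},
    {"tx":0,"ty":0,"tz":0,"yaw":0,"gripper":1},
  ],
)

```text
time_s: 65.4
position: [0.532, 0.0072, 0.2997]
ee_rot: [0.999, 0.036, -0.0, -0.0]
contact_force: [0.6, 1.1, -0.6]
grip_width: 0.005
finger_force: 0.0
```

```bash
python3 loop.py; python3 - <<'E'
from h import *
from m2h import rect
c=cam("wrist"); cv2.imwrite("pics/w11.png",c["frame"]); X=cloud(c); P=X.reshape(-1,3); hsv=cv2.cvtColor(c["frame"],cv2.COLOR_BGR2HSV).reshape(-1,3)
a=np.array([.9973,.0732]); S=(P[:,:2]-[.5961,.0121])@a; L=(P[:,:2]-[.5961,.0121])@[-a[1],a[0]]
b=(hsv[:,0]>10)&(hsv[:,0]<28)&(hsv[:,1]>90)&(P[:,2]>.15)&(abs(S)<.08)&(abs(L)<.04)
print("brass s",np.percentile(S[b],[2,98]),"z far/near",np.median(P[b&(S>.03)][:,2]),np.median(P[b&(S<-.008)][:,2]))
rd=((hsv[:,0]<8)|(hsv[:,0]>174))&(hsv[:,1]>150)&(P[:,2]>.13)&(abs(S)<.15)&(abs(L)<.04); print("red s",np.percentile(S[rd],[2,98]),"z",np.percentile(P[rd][:,2],[10,50,90]),"L",np.median(L[rd]))
h=(abs(P[:,2]-.153)<.004)&(abs(S)<.03)&(abs(L)<.03); print("hub",rect(P[h]),np.median(P[h][:,2]))
h=(abs(P[:,2]-.117)<.005)&(abs(S)<.03)&(abs(L)<.13); print("arms",rect(P[h]),np.median(P[h&(L>.08)][:,2]),np.median(P[h&(L<-.08)][:,2]))
E
```

```text
t 65.4 pos [0.532  0.0072 0.2997] th 4.16 tilt 0.029 F [ 0.6  1.1 -0.6] grip 0.005 ff 0.0 | shift tool [ 0.0972 -0.0001  0.0996] yaw -0.0007
side s range [0.03739616 0.08535564] z [0.1702731  0.18133404] 61
scene s range [0.03717502 0.09034911] z [0.16084849 0.18170262] 82
brass s [-0.01630205  0.03808718] z far/near 0.18013881408065333 0.17505044474133363
red s [-0.07733651 -0.0265071 ] z [0.17015224 0.17253299 0.17487525] L 0.00034039598539521536
hub (array([598.5,  10.9]), array([35. , 34.3]), 3.7) 0.15318107697413275
arms (array([598.3,  10.6]), array([ 30.1, 222.7]), 3.6) 0.1173829903583763 0.11753458776533865
```

View pics/w11.png

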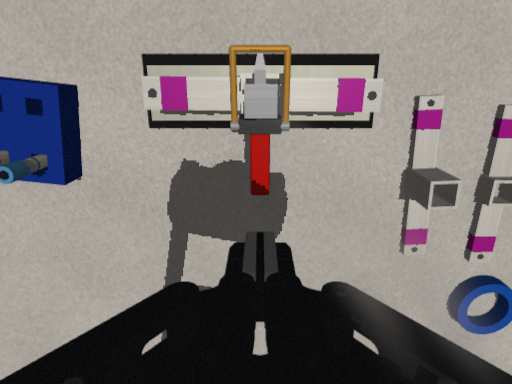

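The final view shows the loop down over the post (bar at (260,48)), the pin's head against the post, and the bar level. The loop's slope equals the pin's small sag, so it is fully shut. Handing in.

```bash
python3 -c "
from bench import r
print(r.hand_in())"
```

```text
the job is handed in; nothing more can be done
None
```

I handed the job in at about 65 s of the 210 s limit; the hand-in returned no verdict. By my last camera measurements, the three purple-capped tubes stand in slots 1, 3 and 4, the 48 mm bar is level on the shoulder, and the pin is home with its loop snapped shut.

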